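# Build up the drive hub on its assembly stand

## Robot

A 7-joint arm with a two-finger parallel gripper is mounted at the origin on the work surface. World frame = base frame: x ahead of the robot, y to its left, z up, the work surface at z = 0. Lengths are in m, angles in rad, forces in N, time in s.
With the tool pointing down it reaches from about 0.4 to 0.85 m from the base axis. Payload 10.4 kg.
Tool frame: the origin (TCP) lies on the centre line of the jaws, within the pads' length; the fingertips stand 22 mm ahead of it and the grasp point (between the pads) lies 3 mm ahead of it; z points along the fingers, y is the direction in which the jaws open and shut (so a half turn about z gives the same grasp; the last joint's range is limited). The gripper opens to 85 mm and grips with 20 to 120 N. Pads are 22 mm wide; open, the fingers measure 114 mm over their backs; the gripper's body (76 mm by 85 mm) begins 54 mm behind the grasp point. The pads swing forward as they close: fully open they stand 13 mm farther back than shut.
Start: joints at [1.255, 0.332, -0.065, 1.46, 0.022, 1.35, -0.088], TCP at [0.18, -0.598, 0.253] pointing down, gripper open.
Joint ranges: [-2.6, 2.6], [-0.5, 2.12], [-1.47, 1.34], [0.16, 2.42], [-1.27, 4.41], [0.06, 2.06], [-2.6, 2.6]. Speed limits (rad/s): [2.22, 2.22, 2.79, 2.79, 3.14, 3.14, 3.14].

## Interface

Orientations are given as a unit quaternion [x, y, z, w].
In Python, from workcell import manip gives the robot as it stands. The module is installed in compiled form; this text tells all that it offers.
- The arm moves only by the shell command python3 -m crank 'ROWS' [FORCE]. ROWS is JSON, a list of rows, each a list of 3 entries, a list of its own where there are three numbers: the opening, from -1 (shut) to 1 (fully open), then the shift along the tool's x, y, z normalised to -1 to 1, where 1 is 80 mm, then the turn, a rotation vector about the tool's x, y, z normalised to -1 to 1, where 1 is pi/4 rad. In form: [[jaw, [tx, ty, tz], [ax, ay, az]], ...]. A call has exactly 5 rows; each row shifts and turns the commanded pose from where the row before left it, along the tool's axes as they then stand; what a row does not reach is not made up. A row lasts 1/10 s, in which the tool goes at most 50 mm and 8.59 degrees, less where a joint would pass 70% of its speed; a pose out of reach is approached as far as the arm can. A call with a number of a shift or a turn outside -1 to 1 is refused whole. A call with a gripper value outside its range is refused whole. The fingers move at their own pace and stop on an object; FORCE is the grip in N (left out, the last holds). Time passes only in rows, so rows that do not move let the fingers close, or fill a call up. It gives the time, the measured TCP pose, the force and the opening at its end, in the units of the state.
- manip.get_obs(): the state, without advancing time (a new reading comes with each control period).
- manip.camera(name): name is "scene" or "top"; returns the picture (384x512x3 uint8, blue, green, red); there is no depth.
- manip.camera_info(name): a dict with "K" (3x3 intrinsics, pixels), "k1" (the pictures are not rectified: a ray, as slopes to the right and down, at radius r is drawn at 1 + k1 r^2 times it, then the intrinsics apply), "camera_from_world" (4x4, takes a point from world to camera coordinates). Camera axes: x right, y down, z forward; pixel columns grow to the right and rows downward; lengths in m; the calibration is good to about 2 mm. A picture is of the moment at which its call begins. camera_info takes no time and is no camera call.
- manip.hand_in(): hands the job in, once; it reports no verdict.
The state is a dict: "clock": time; "joint_pos": joint angles; "joint_velocities": joint speeds; "tau": joint torques, N m; "position": TCP position; "ee_rot": TCP orientation; "ft_force": force on the tool from outside, world axes, zero at the start; "torque": the same for the moment, N m; "grip_width": opening from 0.0 (shut) to 1.0 (fully open).
Only numpy, scipy, OpenCV 4.12 (cv2) and the standard library are available. Lean on these libraries where they do the work, as an engineer would, in place of code of your own. Each camera call takes 0.05 s, during which the arm holds its last target.

## Task

Build up the hub on the blue assembly stand from the parts lying on the bench, bottom to top in this order: the dark steel sprocket, the orange spacer ring, the brass gear, the black end cap. The sprocket and the gear go on teeth side down and must be turned so that their keyways slide over the yellow key of the hub; every part has to sit fully home, flat on the one below, and be left there. Leave the orange bin, the white jar and the screwdriver where they are.

Things in the scene. Friction and masses are not known exactly. Their poses are not given: they have to be found in the camera images.
- stand: Fixed stand: blue round base 110 mm diameter, 12 mm thick; aluminium post in its middle, 21 mm diameter, top 76 mm above the bench (last 6 mm taper to 12 mm). One yellow key up the post on the +x side: 6 mm wide, 15.5 mm out from the axis, ending 62 mm above the bench (last 4 mm slimmer). Yellow stroke on the base marks +x. Origin: centre of the underside, at bench level; z up.
- sprocket: Dark steel sprocket, 14 teeth, 0.42 kg, lying flat: toothed disc 90 mm across, 8 mm thick, below a round collar 50 mm in diameter, its top 20 mm above the underside (12 mm of collar to grip). Bore 24 mm, right through; one keyway 10 mm wide, 17.2 mm out from the axis, on the +x side, marked by yellow strokes on disc and collar. Origin: centre of the underside; z up.
- spacer: Orange plastic spacer ring, loose, lying flat: outside diameter 54 mm, hole 35 mm (passes over post and key at any yaw), 12 mm high. Origin: centre of the underside; z is its axis.
- gear: Brass gear, 18 teeth, 0.30 kg, lying flat: toothed disc 70 mm across, 8 mm thick, below a round collar 44 mm in diameter, its top 20 mm above the underside (12 mm of collar to grip). Bore 24 mm, right through; one keyway 10 mm wide, 17.2 mm out from the axis, on the +x side, marked by red strokes on disc and collar. Origin: centre of the underside; z up.
- cap: Black plastic end cap, loose, standing open side down: a round cap 44 mm in diameter, 22 mm high, closed on top (small white dot), with a blind hole 25 mm in diameter and 16 mm deep from below that goes over the post's top end at any yaw. Origin: centre of the underside; z up.
- bin: Bystander: loose orange open bin of small steel parts, 110 x 150 x 60 mm high. Origin: centre of the underside.
- jar: Bystander: loose white jar with a red cap, 60 mm diameter, 75 mm high. Origin: centre of the underside.
- screwdriver: Bystander: loose screwdriver lying at the far side of the bench along its own x axis, 200 mm long and 26 mm thick; its origin is under its middle.
Things that resemble listed ones, but are neither listed nor needed, are in the scene too. Several things have the shape of the sprocket; the one meant has the colours described above.

How it is judged:
By the outcome, as a careful person would: the job done as asked, in the order asked, and still so for the second after the job is handed in, with the robot touching nothing.
It also fails if it takes over 104 s, if anything falls off the work surface, if the arm or the gripper's body presses on something with over 40 N, if the wrist force passes 120 N, or if a joint passes its speed limit or range.

## Working session

There is one attempt and no reset: what is moved stays moved. The work goes in short steps, Python scripts to look and compute and a shell command to move; the robot and the scene stay as the last step left them, time stands still between calls to the robot, and variables do not carry over. Pictures are saved under pics/ and viewed, and the job is handed in when it is done.

```bash
mkdir -p pics; python3 - <<'E'
from workcell import manip
import cv2
print(manip.get_obs())
for n in("scene","top"):
    i=manip.camera_info(n);print(n,i)
    cv2.imwrite(f"pics/{n}0.png",manip.camera(n))
E
```

```text
{'clock': 0.0, 'joint_pos': array([ 1.2554164 ,  0.33287907, -0.0646986 ,  1.46093647,  0.02162844,
        1.34986343, -0.08849246]), 'joint_velocities': array([-0.00114149,  0.00027161,  0.00048499,  0.00047248, -0.00107031,
       -0.0013006 , -0.00117673]), 'tau': array([-4.54485289e-04, -6.25442648e+01,  4.89747198e-02, -3.91607738e+01,
        1.61920086e-02,  9.78290598e-03,  1.82955671e-05]), 'position': array([ 0.18027703, -0.59809084,  0.25251372]), 'ee_rot': array([ 9.89301440e-01,  1.45884127e-01, -1.46121578e-04, -6.79435119e-04]), 'ft_force': array([0.20147243, 0.3116936 , 0.70609942]), 'torque': array([ 0.00696803, -0.00325874,  0.04342236]), 'grip_width': 1.002199797622276}
scene {'K': array([[350.94686788,   0.        , 252.04117752],
       [  0.        , 350.94686788, 193.06864799],
       [  0.        ,   0.        ,   1.        ]]), 'k1': -0.06629124896863768, 'camera_from_world': array([[-0.68253066,  0.7306398 , -0.01781537,  0.36264659],
       [ 0.5369601 ,  0.48476929, -0.6904148 , -0.25934815],
       [-0.49580819, -0.48079541, -0.72319432,  1.23040653],
       [ 0.        ,  0.        ,  0.        ,  1.        ]])}
top {'K': array([[428.17305549,   0.        , 243.79917365],
       [  0.        , 428.17305549, 198.37147936],
       [  0.        ,   0.        ,   1.        ]]), 'k1': -0.01789221823803857, 'camera_from_world': array([[ 0.00882162, -0.99995626,  0.00310751, -0.032762  ],
       [-0.99627267, -0.00905571, -0.08578324,  0.54802559],
       [ 0.08580762, -0.00233918, -0.99630898,  1.01225317],
       [ 0.        ,  0.        ,  0.        ,  1.        ]])}
```

View pics/top0.png

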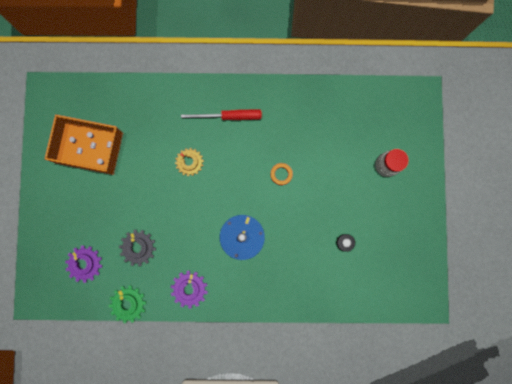

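View pics/scene0.png

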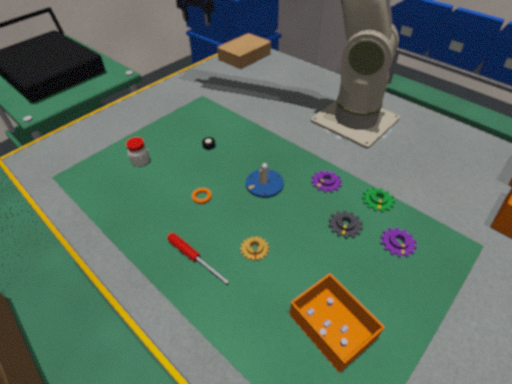

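The top view shows the stand at (242,237). The sprocket candidates are dark (138,248), purple (84,264), purple (189,289) and green (128,303). The brass gear is at (189,161), the spacer at (282,174) and the cap at (346,243). Dark with yellow strokes matches the description, so I'll check it in a close crop and then measure.

```bash
cat > h.py <<'E'
import numpy as np,cv2
from workcell import manip
from scipy.spatial.transform import Rotation as R
INF={n:manip.camera_info(n) for n in("scene","top")}
def ray(n,uv):
    i=INF[n];K=i["K"];T=np.array(i["camera_from_world"])
    d=np.array([[i["k1"],0,0,0]]).ravel()[:4]
    p=cv2.undistortPoints(np.array(uv,float).reshape(-1,1,2),K,np.array([i["k1"],0,0,0.])).reshape(-1,2)
    dirs=np.c_[p,np.ones(len(p))]@T[:3,:3]
    o=-T[:3,:3].T@T[:3,3]
    return o,dirs
def plane(n,uv,z):
    o,d=ray(n,uv);return o+d*((z-o[2])/d[:,2])[:,None]
def proj(n,P):
    i=INF[n];T=np.array(i["camera_from_world"]);P=np.array(P,float).reshape(-1,3)
    r=cv2.Rodrigues(T[:3,:3])[0]
    return cv2.projectPoints(P,r,T[:3,3],i["K"],np.array([i["k1"],0,0,0.]))[0].reshape(-1,2)
def pose():
    s=manip.get_obs();m=R.from_quat(s["ee_rot"]).as_matrix()
    return s,m
def crop(img,c,w,h,s,name):
    x,y=int(c[0]-w/2),int(c[1]-h/2);x=max(x,0);y=max(y,0)
    cv2.imwrite(name,cv2.resize(img[y:y+h,x:x+w],None,fx=s,fy=s,interpolation=cv2.INTER_CUBIC));print(name,"origin",x,y,"scale",s)
def goto(p,yaw=None):
    """total shift in tool axes (units of 80mm), turn az units of pi/4; yaw = world angle of tool x"""
    s,m=pose();d=np.array(p)-s["position"]
    cy=np.arctan2(m[1,0],m[0,0])
    print("at",s["position"].round(4),"yaw",np.degrees(cy).round(2),"tilt",(m[:,2]).round(4),"grip",round(s["grip_width"],3),"F",s["ft_force"].round(1),"t",round(s["clock"],2))
    # shifts in a frame upright
    print("shift units (now axes)",(m.T@d/0.08).round(3))
    if yaw is not None:
        dy=(np.radians(yaw)-cy+np.pi)%(2*np.pi)-np.pi
        print("az total",round(-dy/(np.pi/4),3),"deg",np.degrees(dy).round(2))
        y=np.radians(yaw);M=np.array([[np.cos(y),np.sin(y),0],[np.sin(y),-np.cos(y),0],[0,0,-1]])
        print("shift units (final axes)",(M.T@d/0.08).round(3))
E
python3 - <<'E'
from h import *
im=cv2.imread("pics/top0.png")
crop(im,(160,235),200,150,4,"pics/c1.png")
crop(im,(262,205),200,150,4,"pics/c2.png")
hsv=cv2.cvtColor(im,cv2.COLOR_BGR2HSV)
# non-green mask on mat
g=cv2.inRange(hsv,(65,80,30),(88,255,160))
ng=cv2.bitwise_not(g)
n,l,st,c=cv2.connectedComponentsWithStats(ng)
for k in range(1,n):
    if 100<st[k,4]<8000: print(k,st[k],c[k].round(2),plane("top",[c[k]],.006).round(4))
E
```

```text
pics/c1.png origin 60 160 scale 4
pics/c2.png origin 162 130 scale 4
2 [180 108  83  13 664] [231.13 114.49] [[0.7603 0.0057 0.006 ]]
3 [  44  114   80   61 3572] [ 83.55 144.04] [[0.6821 0.3726 0.006 ]]
4 [174 147  31  30 620] [189.07 161.58] [[0.6401 0.1086 0.006 ]]
5 [375 148  35  29 758] [391.82 161.99] [[ 0.644  -0.3952  0.006 ]]
6 [270 162  24  24 350] [281.2  173.49] [[ 0.6124 -0.1199  0.006 ]]
7 [ 219  215   46   45 1641] [241.62 236.97] [[ 0.4552 -0.0234  0.006 ]]
8 [119 230  37  36 858] [137.05 247.53] [[0.4272 0.2313 0.006 ]]
9 [337 234  18  18 249] [345.55 242.36] [[ 0.4442 -0.2775  0.006 ]]
10 [  65  245   38   39 1001] [ 83.19 263.75] [[0.3866 0.3614 0.006 ]]
11 [ 170  270   38   39 1001] [188.61 289.15] [[0.3283 0.1036 0.006 ]]
```

View pics/c1.png

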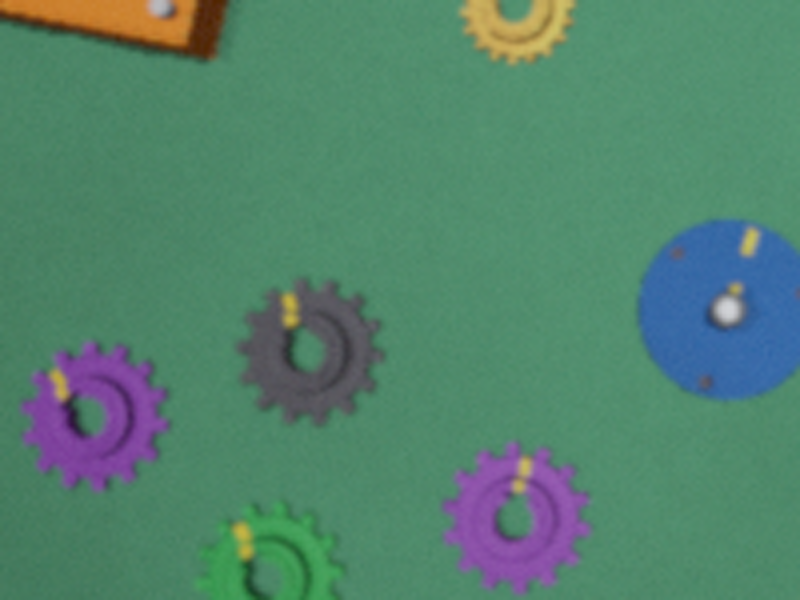

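View pics/c2.png

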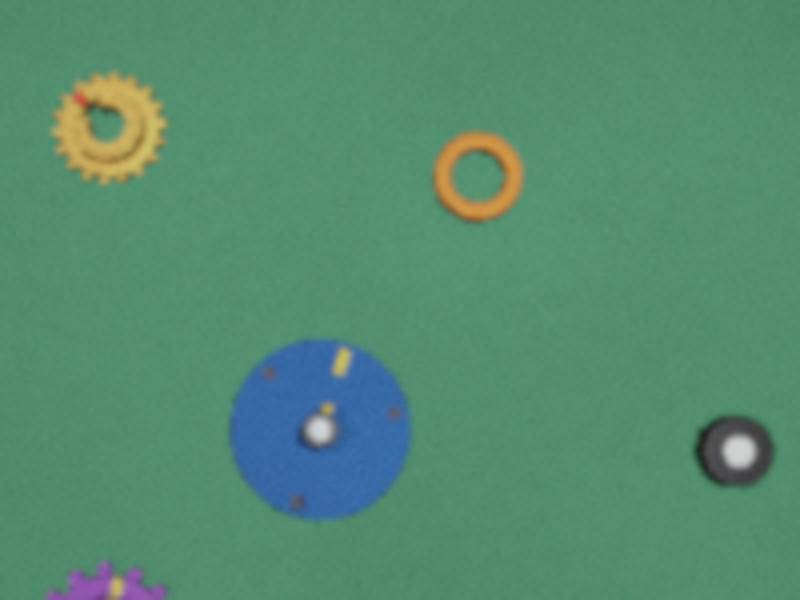

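The crop confirms the dark sprocket at (138,248) with yellow strokes; the purple and green ones are lookalikes. Next are accurate centres and yaws from both views.

```bash
cat > meas.py <<'E'
from h import *
def blob(mask,c,r):
    m=np.zeros_like(mask);cv2.circle(m,(int(c[0]),int(c[1])),int(r),255,-1);m&=mask
    cs,_=cv2.findContours(m,cv2.RETR_EXTERNAL,cv2.CHAIN_APPROX_NONE)
    return max(cs,key=cv2.contourArea) if cs else None
def circ(P): # lsq circle in xy
    A=np.c_[2*P[:,:2],np.ones(len(P))];s=np.linalg.lstsq(A,(P[:,:2]**2).sum(1),rcond=None)[0]
    return s[:2],np.sqrt(s[2]+s[:2]@s[:2])
def nongreen(im):
    hsv=cv2.cvtColor(im,cv2.COLOR_BGR2HSV)
    return cv2.bitwise_not(cv2.inRange(hsv,(62,60,20),(90,255,190)))
def strokes(im,kind,c,r):
    hsv=cv2.cvtColor(im,cv2.COLOR_BGR2HSV)
    m=cv2.inRange(hsv,(20,110,100),(35,255,255)) if kind=="y" else cv2.inRange(hsv,(0,120,80),(11,255,255))
    k=np.zeros_like(m);cv2.circle(k,(int(c[0]),int(c[1])),int(r),255,-1);m&=k
    n,l,s,cc=cv2.connectedComponentsWithStats(m);return [(cc[i].round(2),s[i,4]) for i in range(1,n)]
E
python3 - <<'E'
from meas import *
W={"stand":(.455,-.023,.012,.055),"sprocket":(.427,.231,.008,.042),"spacer":(.612,-.12,.012,.027),"gear":(.640,.109,.008,.033),"cap":(.444,-.277,.022,.022)}
for n in("top","scene"):
    im=cv2.imread(f"pics/{n}0.png");ng=nongreen(im)
    for k,(x,y,z,r) in W.items():
        c=proj(n,[[x,y,z]])[0]
        e=proj(n,[[x,y+r,z]])[0];rp=np.linalg.norm(e-c)*1.5+4
        b=blob(ng,c,rp)
        if b is None: print(n,k,"none");continue
        P=plane(n,b.reshape(-1,2),z)
        (cx,cr)=circ(P)
        M=cv2.moments(b);cm=plane(n,[[M["m10"]/M["m00"],M["m01"]/M["m00"]]],z)[0]
        P0=plane(n,b.reshape(-1,2),0);c0,r0=circ(P0)
        print(n,k,"px",c.round(1),"circ",cx.round(4),cr.round(4),"cent",cm.round(4)[:2],"z0",c0.round(4),r0.round(4))
        if k in("stand","sprocket","gear"):
            for p,a in strokes(im,"r" if k=="gear" else "y",c,rp):
                for zz in((.008,.020) if k!="stand" else (.012,.062)):
                    q=plane(n,[p],zz)[0][:2]-cx
                    print("    stroke",p,a,"z",zz,"r",np.hypot(*q).round(4),"yaw",np.degrees(np.arctan2(q[1],q[0])).round(2))
E
```

```text
top stand px [241.4 237. ] circ [ 0.4554 -0.0235] 0.0542 cent [ 0.4552 -0.0234] z0 [ 0.4554 -0.0234] 0.0548
    stroke [246.67 220.17] 6 z 0.012 r 0.0423 yaw -16.3
    stroke [246.67 220.17] 6 z 0.062 r 0.0405 yaw -16.36
    stroke [243. 232.] 1 z 0.012 r 0.0123 yaw -15.16
    stroke [243. 232.] 1 z 0.062 r 0.0119 yaw -15.36
top sprocket px [137.  247.6] circ [0.4276 0.231 ] 0.0395 cent [0.4275 0.2309] z0 [0.4273 0.2329] 0.0398
    stroke [132.23 237.45] 22 z 0.008 r 0.0269 yaw 27.14
    stroke [132.23 237.45] 22 z 0.02 r 0.0257 yaw 20.94
top spacer px [281.5 173.3] circ [ 0.6115 -0.1192] 0.0281 cent [ 0.6114 -0.1192] z0 [ 0.6133 -0.1202] 0.0284
top gear px [188.8 161.5] circ [0.6399 0.1086] 0.0345 cent [0.6397 0.1086] z0 [0.6412 0.1096] 0.0348
    stroke [181.67 154.33] 6 z 0.008 r 0.0257 yaw 45.77
    stroke [181.67 154.33] 6 z 0.02 r 0.0229 yaw 46.8
top cap px [346.9 242.5] circ [ 0.4443 -0.2736] 0.0196 cent [ 0.4443 -0.2736] z0 [ 0.4439 -0.2789] 0.02
scene stand px [264.3 181.1] circ [ 0.4542 -0.0239] 0.0586 cent [ 0.4574 -0.0209] z0 [ 0.445 -0.032] 0.0596
    stroke [261.  170.5
[... 239 characters left out ...]
31] 0.0396 cent [0.4305 0.2339] z0 [0.4232 0.2306] 0.0401
    stroke [344.5 226.2] 10 z 0.008 r 0.0087 yaw 24.01
    stroke [344.5 226.2] 10 z 0.02 r 0.0189 yaw 22.44
    stroke [343.12 231.94] 16 z 0.008 r 0.0282 yaw 23.1
    stroke [343.12 231.94] 16 z 0.02 r 0.038 yaw 22.57
scene spacer px [200.7 194.1] circ [ 0.6136 -0.1162] 0.0315 cent [ 0.614  -0.1158] z0 [ 0.6071 -0.1259] 0.032
scene gear px [254.2 247. ] circ [0.6409 0.1103] 0.0362 cent [0.6417 0.111 ] z0 [0.6369 0.1064] 0.0366
    stroke [255. 256.] 1 z 0.008 r 0.0245 yaw 46.44
    stroke [255. 256.] 1 z 0.02 r 0.0324 yaw 45.78
scene cap px [207.6 140.2] circ [ 0.4509 -0.2663] 0.0223 cent [ 0.4509 -0.2661] z0 [ 0.4336 -0.2891] 0.023
```

```bash
python3 - <<'E'
from h import *
goto([.5,-.2,.2]); goto([.427,.232,.14],30)
E
```

```text
at [ 0.1803 -0.5981  0.2526] yaw 16.78 tilt [-4.0e-04  1.2e-03 -1.0e+00] grip 0.998 F [ 0.4 -0.4  0.2] t 0.1
shift units (now axes) [ 5.263 -3.61   0.662]
at [ 0.1803 -0.5981  0.2526] yaw 16.78 tilt [-4.0e-04  1.2e-03 -1.0e+00] grip 0.998 F [ 0.4 -0.4  0.2] t 0.1
shift units (now axes) [ 5.948 -9.043  1.418]
az total -0.294 deg 13.22
shift units (final axes) [ 7.859 -7.444  1.408]
```

```bash
python3 -m crank '[[1,[0.48,-0.33,0.06],[0,0,0]],[1,[0.48,-0.33,0.06],[0,0,0]],[1,[0.48,-0.33,0.06],[0,0,0]],[1,[0.48,-0.33,0.06],[0,0,0]],[1,[0.48,-0.33,0.06],[0,0,0]]]' 40 
python3 -m crank '[[1,[0.48,-0.33,0.06],[0,0,0]],[1,[0.48,-0.33,0.06],[0,0,0]],[1,[0.48,-0.33,0.06],[0,0,0]],[1,[0.48,-0.33,0.06],[0,0,0]],[1,[0.48,-0.33,0.06],[0,0,0]]]'
python3 - <<'E'
from h import *
goto([.427,.232,.14],30)
E
```

```text
clock: 0.6
position: [0.3269, -0.4148, 0.2289]
ee_rot: [0.989, 0.146, -0.0, -0.0]
ft_force: [0.6, -0.2, 0.5]
grip_width: 0.999
clock: 1.1
position: [0.4726, -0.2332, 0.2051]
ee_rot: [0.989, 0.146, -0.0, 0.0]
ft_force: [0.8, -0.3, 0.2]
grip_width: 0.999
at [ 0.4726 -0.2332  0.2051] yaw 16.76 tilt [-1.e-04 -2.e-04 -1.e+00] grip 0.999 F [ 0.8 -0.3  0.2] t 1.1
shift units (now axes) [ 1.132 -5.732  0.812]
az total -0.294 deg 13.24
shift units (final axes) [ 2.414 -5.321  0.813]
```

```bash
python3 -m crank '[[1,[0.11,-0.57,0.08],[0,0,0]],[1,[0.11,-0.57,0.08],[0,0,0]],[1,[0.11,-0.57,0.08],[0,0,0]],[1,[0.11,-0.57,0.08],[0,0,0]],[1,[0.11,-0.57,0.08],[0,0,0]]]' 
python3 -m crank '[[1,[0.11,-0.57,0.08],[0,0,0]],[1,[0.11,-0.57,0.08],[0,0,0]],[1,[0.11,-0.57,0.08],[0,0,0]],[1,[0.11,-0.57,0.08],[0,0,0]],[1,[0.12,-0.58,0.08],[0,0,0]]]'
python3 -m crank '[[1,[0,0,0.25],[0,0,-0.15]],[1,[0,0,0.25],[0,0,-0.15]],[1,[0,0,0.1],[0,0,0]],[1,[0,0,0],[0,0,0]],[1,[0,0,0],[0,0,0]]]'
python3 - <<'E'
from h import *
goto([.427,.232,.03],30)
cv2.imwrite("pics/a1.png",manip.camera("scene"))
E
```

```text
clock: 1.6
position: [0.4475, -0.0022, 0.173]
ee_rot: [0.989, 0.146, -0.0, 0.0]
ft_force: [1.5, -0.1, 0.3]
grip_width: 1.006
clock: 2.1
position: [0.4245, 0.2296, 0.1411]
ee_rot: [0.989, 0.146, 0.0, 0.0]
ft_force: [0.3, -0.5, -0.3]
grip_width: 1.002
clock: 2.6
position: [0.4254, 0.2281, 0.0939]
ee_rot: [0.966, 0.26, 0.0, 0.0]
ft_force: [0.4, 0.2, 0.5]
grip_width: 0.995
at [0.4254 0.2281 0.0939] yaw 30.09 tilt [ 4.e-04  1.e-04 -1.e+00] grip 0.995 F [0.4 0.2 0.5] t 2.6
shift units (now axes) [ 0.042 -0.033  0.798]
az total 0.002 deg -0.09
shift units (final axes) [ 0.042 -0.033  0.798]
```

View pics/a1.png

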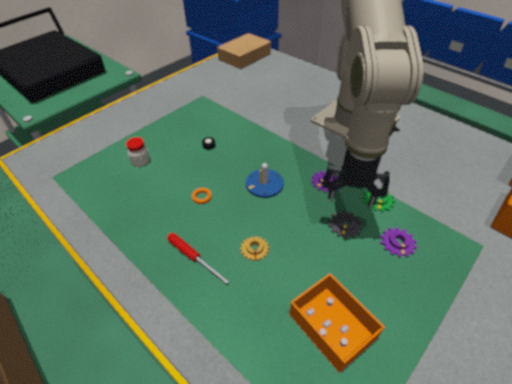

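The scene shows the open gripper right above the dark sprocket at about (348,215). Descending and making the first, centring grip.

```bash
python3 -m crank '[[1,[0.02,-0.02,0.25],[0,0,0]],[1,[0.02,-0.01,0.25],[0,0,0]],[1,[0,0,0.2],[0,0,0]],[1,[0,0,0.1],[0,0,0]],[1,[0,0,0],[0,0,0]]]'
python3 -m crank '[[0.3,[0,0,0],[0,0,0]],[-0.2,[0,0,0],[0,0,0]],[-0.2,[0,0,0],[0,0,0]],[-0.2,[0,0,0],[0,0,0]],[-0.2,[0,0,0],[0,0,0]]]' 30
python3 - <<'E'
from h import *
goto([.427,.232,.03],30)
E
```

```text
clock: 3.15
position: [0.4262, 0.2316, 0.0288]
ee_rot: [0.965, 0.261, -0.001, 0.0]
ft_force: [0.1, -0.3, 0.1]
grip_width: 0.998
clock: 3.65
position: [0.4272, 0.2319, 0.0304]
ee_rot: [0.965, 0.261, 0.001, 0.0]
ft_force: [-2.8, -1.5, 9.6]
grip_width: 0.567
at [0.4272 0.2319 0.0304] yaw 30.28 tilt [ 1.6e-03 -5.0e-04 -1.0e+00] grip 0.567 F [-2.8 -1.5  9.6] t 3.65
shift units (now axes) [-0.002 -0.003  0.005]
az total 0.006 deg -0.28
shift units (final axes) [-0.002 -0.003  0.005]
```

```bash
python3 -m crank '[[1,[0,0,0],[0,0,0]],[1,[0,0,-0.03],[0,0,0]],[1,[0,0,0],[0,0,-0.1]],[1,[0,0,0],[0,0,-0.18]],[1,[0,0,0],[0,0,-0.18]]]'
python3 -m crank '[[1,[0,0,0],[0,0,-0.18]],[1,[0,0,0],[0,0,-0.18]],[1,[0,0,0],[0,0,-0.18]],[1,[0,0,0],[0,0,-0.18]],[1,[0,0,0],[0,0,-0.18]]]'
python3 -m crank '[[1,[0,0,0],[0,0,-0.18]],[1,[0,0,0],[0,0,-0.18]],[1,[0,0,0],[0,0,-0.18]],[1,[0,0,0],[0,0,-0.1]],[1,[0,0,0],[0,0,0]]]'
python3 -m crank '[[0.3,[0,0,0],[0,0,0]],[-0.2,[0,0,0],[0,0,0]],[-0.2,[0,0,0],[0,0,0]],[-0.2,[0,0,0],[0,0,0]],[-0.2,[0,0,0],[0,0,0]]]' 30
python3 - <<'E'
from h import *
goto([.427,.232,.03],120)
E
```

```text
clock: 4.15
position: [0.4267, 0.2319, 0.032]
ee_rot: [0.901, 0.433, 0.0, 0.0]
ft_force: [0.3, -0.2, 0.4]
grip_width: 0.999
clock: 4.65
position: [0.4267, 0.2319, 0.0319]
ee_rot: [0.696, 0.718, 0.0, 0.0]
ft_force: [-0.3, -0.2, -0.1]
grip_width: 1.0
clock: 5.15
position: [0.4267, 0.2318, 0.0318]
ee_rot: [0.498, 0.867, 0.0, -0.0]
ft_force: [1.2, 0.3, 0.5]
grip_width: 1.001
clock: 5.65
position: [0.4269, 0.232, 0.0322]
ee_rot: [0.498, 0.867, 0.0, 0.0]
ft_force: [-1.4, -2.6, 6.4]
grip_width: 0.563
at [0.4269 0.232  0.0322] yaw 120.21 tilt [ 7.e-04 -3.e-04 -1.e+00] grip 0.563 F [-1.4 -2.6  6.4] t 5.65
shift units (now axes) [-0.     0.001  0.027]
az total 0.005 deg -0.21
shift units (final axes) [-0.     0.001  0.027]
```

```bash
python3 - <<'E'
from meas import *
c=np.array([.4268,.2319])
for n,p,z in(("top",(132.23,237.45),.014),("scene",(344.5,226.2),.02),("scene",(343.12,231.94),.008)):
    q=plane(n,[p],z)[0][:2]-c;print(n,np.hypot(*q),np.degrees(np.arctan2(q[1],q[0])))
# softer yellow mask in top, separate strokes
im=cv2.imread("pics/top0.png").astype(float)
yel=np.clip((im[...,1]+im[...,2])/2-im[...,0]-25,0,None)
def wc(c,r):
    yy,xx=np.mgrid[:384,:512];w=yel*((xx-c[0])**2+(yy-c[1])**2<r*r)*(im[...,2]>im[...,1]-8);return np.array([(w*xx).sum(),(w*yy).sum()])/w.sum(),w.sum()
for z,rr in((.008,.035),(.02,.019)):
    g=proj("top",[[c[0]+rr*np.cos(.4),c[1]+rr*np.sin(.4),z]])[0]
    p,s=wc(g,4);q=plane("top",[p],z)[0][:2]-c;print(g,p,np.hypot(*q),np.degrees(np.arctan2(q[1],q[0])))
s=np.array([.4554,-.0235]);g=proj("top",[[s[0]+.044*np.cos(-.28),s[1]+.044*np.sin(-.28),.012]])[0]
p,_=wc(g,7);q=plane("top",[p],.012)[0][:2]-s;print("stand",g,p,np.hypot(*q),np.degrees(np.arctan2(q[1],q[0])))
E
python3 -m crank '[[-0.3,[0,0,-0.05],[0,0,0]],[-0.3,[0,0,-0.2],[0,0,0]],[-0.3,[0,0,-0.4],[0,0,0]],[-0.3,[0,0,-0.4],[0,0,0]],[-0.3,[0,0,-0.4],[0,0,0]]]' 60
python3 - <<'E'
from meas import *
goto([.4554,-.0235,.15],120)
for n in("scene","top"):
    im=manip.camera(n);cv2.imwrite(f"pics/b_{n}.png",im);crop(im,proj(n,[[.427,.232,.12]])[0],160,120,5,f"pics/bc_{n}.png")
E
```

```text
top 0.026666519441873246 21.617168113548754
scene 0.02194386548855504 22.530058905756807
scene 0.03131120881025039 23.096514511946566
[131.39562886 234.35849509] [132.05306319 235.67534973] 0.03140474284797798 22.318153623936823
[132.50513564 240.510691  ] [132.28967109 238.9186382 ] 0.02277728206184397 20.65464341729279
stand [246.8053534  219.50556705] [246.97886729 219.97548605] 0.04302962913482151 -17.015455965274327
clock: 6.15
position: [0.4259, 0.232, 0.1494]
ee_rot: [0.498, 0.867, -0.0, -0.0]
ft_force: [0.5, 0.2, -3.9]
grip_width: 0.547
at [0.4259 0.232  0.1494] yaw 120.31 tilt [-5.e-04 -3.e-04 -1.e+00] grip 0.547 F [ 0.5  0.2 -3.9] t 6.15
shift units (now axes) [-2.943 -1.294 -0.006]
az total 0.007 deg -0.31
shift units (final axes) [-2.95  -1.278 -0.007]
pics/bc_scene.png origin 273 132 scale 5
pics/bc_top.png origin 43 189 scale 5
```

View pics/bc_scene.png

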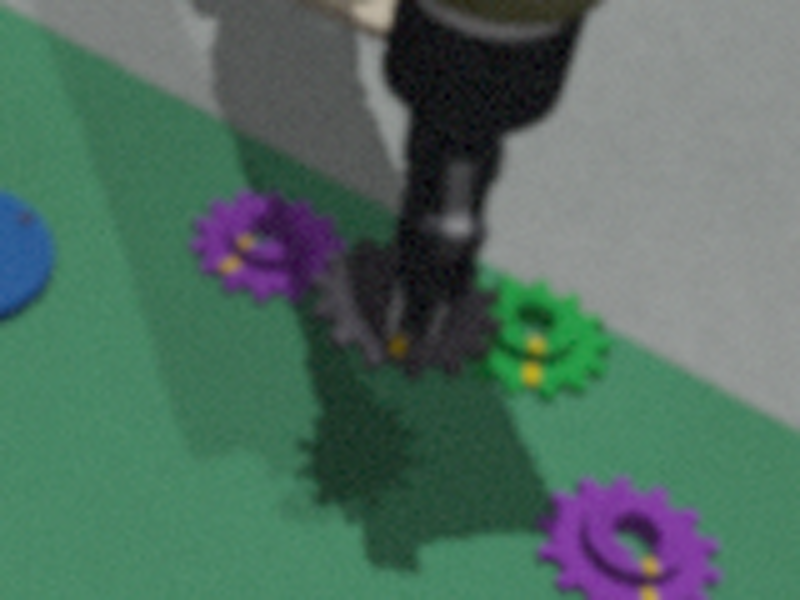

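Held flat; the stroke shows at about (352.6,201.4). Moving above the stand and turning.

```bash
python3 - <<'E'
from h import *
q=plane("scene",[(352.6,201.4)],.1252)[0][:2]-[.4262,.2320];print(np.hypot(*q),np.degrees(np.arctan2(q[1],q[0])))
E
python3 -m crank '[[-0.3,[-0.45,-0.19,0],[0,0,0]],[-0.3,[-0.5,-0.22,0],[0,0,0]],[-0.3,[-0.5,-0.22,0],[0,0,0]],[-0.3,[-0.5,-0.22,0],[0,0,0]],[-0.3,[-0.5,-0.22,0],[0,0,0]]]'
python3 -m crank '[[-0.3,[-0.49,-0.21,0],[0,0,0]],[-0.3,[0,0,0],[0,0,0.17]],[-0.3,[0,0,0],[0,0,0.17]],[-0.3,[0,0,0],[0,0,0.17]],[-0.3,[0,0,0],[0,0,0.17]]]'
python3 -m crank '[[-0.3,[0,0,0],[0,0,0.17]],[-0.3,[0,0,0.1],[0,0,0]],[-0.3,[0,0,0],[0,0,0]],[-0.3,[0,0,0],[0,0,0]],[-0.3,[0,0,0],[0,0,0]]]'
python3 - <<'E'
from meas import *
goto([.4554,-.0235,.11],81.3)
for n in("scene","top"):
    im=manip.camera(n);cv2.imwrite(f"pics/d_{n}.png",im);crop(im,proj(n,[[.4554,-.0235,.11]])[0],120,90,6,f"pics/dc_{n}.png")
E
```

```text
0.033758701643940604 25.81246011182226
clock: 6.75
position: [0.4507, 0.0175, 0.1472]
ee_rot: [0.498, 0.867, -0.001, -0.0]
ft_force: [1.5, -0.1, -4.2]
grip_width: 0.547
clock: 7.25
position: [0.456, -0.0229, 0.1471]
ee_rot: [0.711, 0.703, -0.0, -0.0]
ft_force: [-0.5, 0.5, -3.5]
grip_width: 0.544
clock: 7.75
position: [0.4566, -0.0228, 0.1396]
ee_rot: [0.754, 0.657, -0.0, -0.0]
ft_force: [0.2, 0.4, -4.1]
grip_width: 0.545
at [ 0.4566 -0.0228  0.1396] yaw 82.14 tilt [-3.e-04  3.e-04 -1.e+00] grip 0.545 F [ 0.2  0.4 -4.1] t 7.75
shift units (now axes) [-0.011 -0.014  0.369]
az total 0.019 deg -0.84
shift units (final axes) [-0.011 -0.014  0.369]
pics/dc_scene.png origin 204 109 scale 6
pics/dc_top.png origin 181 192 scale 6
```

View pics/dc_scene.png

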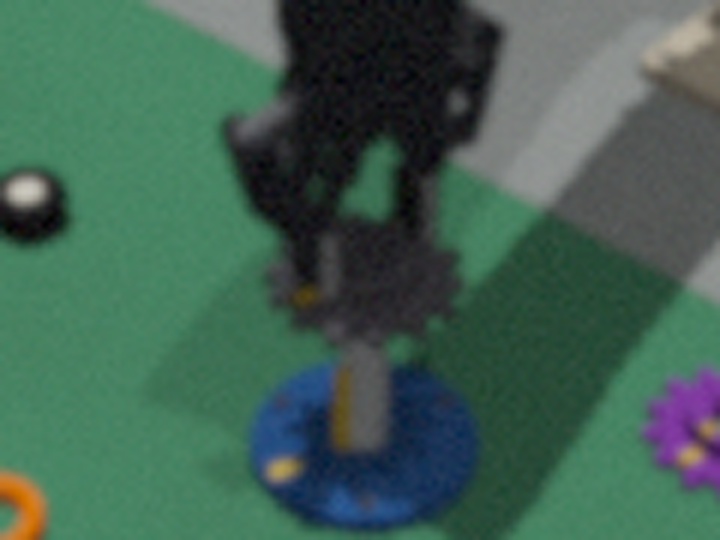

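View pics/dc_top.png

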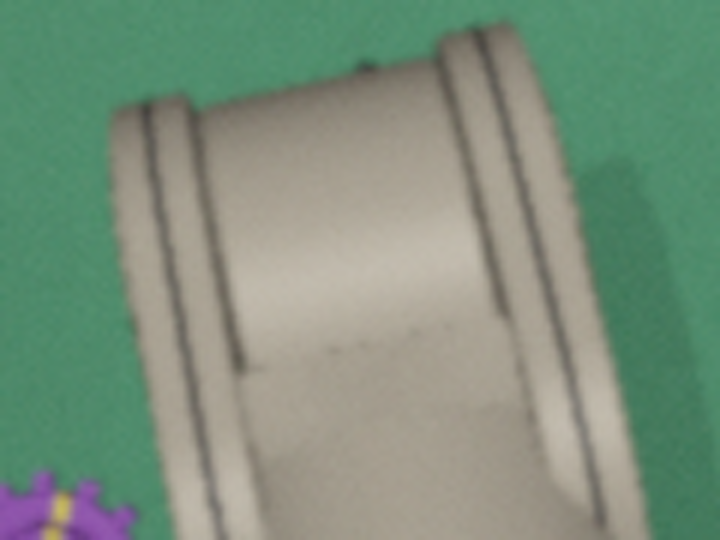

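```bash
python3 - <<'E'
from h import *
q=plane("scene",[(204+305/6,109+294/6)],.1396-.0242)[0][:2]-[.4566,-.0228];print(np.hypot(*q),np.degrees(np.arctan2(q[1],q[0])))
q=plane("scene",[(204+283/6,109+470/6)],.012)[0][:2]-[.4554,-.0235];print(np.hypot(*q),np.degrees(np.arctan2(q[1],q[0])))
E
python3 -m crank '[[-0.3,[-0.01,-0.015,0.1],[0,0,0.02]],[-0.3,[0,0,0.1],[0,0,0]],[-0.3,[0,0,0.05],[0,0,0]],[-0.3,[0,0,0],[0,0,0]],[-0.3,[0,0,0],[0,0,0]]]'
python3 - <<'E'
from h import *
goto([.4554,-.0235,.044],81.3)
E
```

```text
0.030460218442840522 -12.009338899185357
0.04440180872685325 -13.186035759315427
clock: 8.35
position: [0.4555, -0.0234, 0.1196]
ee_rot: [0.76, 0.65, 0.0, -0.0]
ft_force: [0.3, 0.4, -3.8]
grip_width: 0.543
at [ 0.4555 -0.0234  0.1196] yaw 81.15 tilt [-2.e-04  3.e-04 -1.e+00] grip 0.543 F [ 0.3  0.4 -3.8] t 8.35
shift units (now axes) [-0.002 -0.     0.945]
az total -0.003 deg 0.15
shift units (final axes) [-0.002 -0.     0.945]
```

```bash
python3 -m crank '[[-0.3,[0,0,0.08],[0,0,0]],[-0.3,[0,0,0.08],[0,0,0]],[-0.3,[0,0,0.05],[0,0,0]],[-0.3,[0,0,0.05],[0,0,0]],[-0.3,[0,0,0.0],[0,0,0]]]'
python3 -m crank '[[-0.3,[0,0,0.03],[0,0,0]],[-0.3,[0,0,0.03],[0,0,0]],[-0.3,[0,0,0.03],[0,0,0]],[-0.3,[0,0,0.03],[0,0,0]],[-0.3,[0,0,0.0],[0,0,0]]]'
```

```text
clock: 8.85
position: [0.4551, -0.0234, 0.0983]
ee_rot: [0.76, 0.65, -0.0, -0.0]
ft_force: [-0.1, 0.6, -4.6]
grip_width: 0.549
clock: 9.35
position: [0.4553, -0.0235, 0.089]
ee_rot: [0.76, 0.65, -0.0, -0.0]
ft_force: [-0.0, 0.7, -3.7]
grip_width: 0.544
```

```bash
python3 -m crank '[[-0.3,[0,0,0.04],[0,0,0]],[-0.3,[0,0,0.04],[0,0,0]],[-0.3,[0,0,0.04],[0,0,0]],[-0.3,[0,0,0.04],[0,0,0]],[-0.3,[0,0,0.0],[0,0,0]]]'
python3 -m crank '[[-0.3,[0,0,0.08],[0,0,0]],[-0.3,[0,0,0.08],[0,0,0]],[-0.3,[0,0,0.08],[0,0,0]],[-0.3,[0,0,0.08],[0,0,0]],[-0.3,[0,0,0.0],[0,0,0]]]'
```

```text
clock: 9.85
position: [0.4551, -0.0235, 0.076]
ee_rot: [0.76, 0.65, -0.0, -0.0]
ft_force: [1.1, -0.2, -4.0]
grip_width: 0.547
clock: 10.35
position: [0.4548, -0.0234, 0.0499]
ee_rot: [0.76, 0.65, -0.0, -0.001]
ft_force: [-0.3, 0.2, -4.3]
grip_width: 0.546
```

Sliding freely over the key. The last 6 mm down to contact.

```bash
python3 -m crank '[[-0.3,[0,0,0.03],[0,0,0]],[-0.3,[0,0,0.03],[0,0,0]],[-0.3,[0,0,0.02],[0,0,0]],[-0.3,[0,0,0.01],[0,0,0]],[-0.3,[0,0,0.0],[0,0,0]]]'
```

```text
clock: 10.85
position: [0.4556, -0.0235, 0.0445]
ee_rot: [0.76, 0.65, -0.001, 0.0]
ft_force: [-7.0, -0.3, 13.5]
grip_width: 0.547
```

```bash
python3 -m crank '[[1,[0,0,0],[0,0,0]],[1,[0,0,0],[0,0,0]],[1,[0,0,-0.1],[0,0,0]],[1,[0,0,-0.5],[0,0,0]],[1,[0,0,-0.5],[0,0,0]]]'
python3 - <<'E'
from meas import *
goto([.612,-.1197,.13],81.15)
im=manip.camera("scene");crop(im,proj("scene",[[.4554,-.0235,.04]])[0],120,90,6,"pics/e_scene.png")
E
```

```text
clock: 11.35
position: [0.455, -0.0229, 0.1328]
ee_rot: [0.759, 0.651, -0.0, -0.001]
ft_force: [0.7, -0.8, 1.3]
grip_width: 1.001
at [ 0.455  -0.0229  0.1328] yaw 81.19 tilt [-0.0014  0.0015 -1.    ] grip 1.001 F [ 0.7 -0.8  1.3] t 11.35
shift units (now axes) [-0.895  2.125  0.03 ]
az total 0.001 deg -0.04
shift units (final axes) [-0.894  2.126  0.035]
pics/e_scene.png origin 204 128 scale 6
```

View pics/e_scene.png

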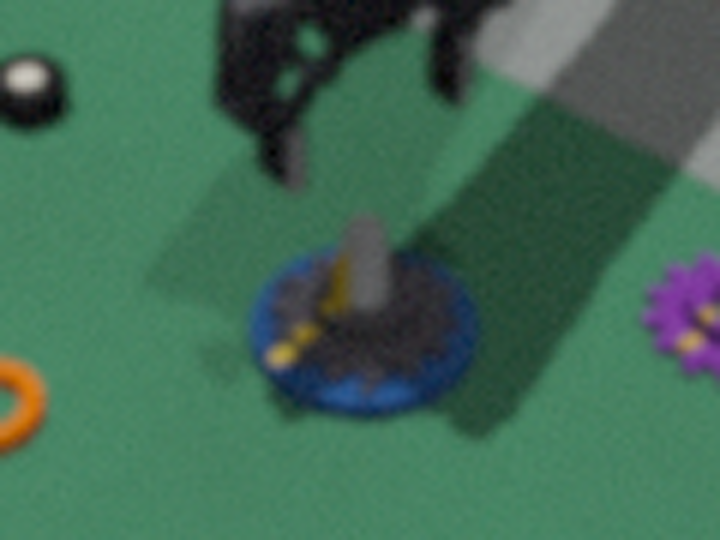

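The sprocket sits flat on the blue base. Its strokes at crop (300,335) line up with the base stroke at (282,355). Next is the spacer.

```bash
python3 -m crank '[[1,[-0.18,0.43,0],[0,0,0]],[1,[-0.18,0.43,0],[0,0,0]],[1,[-0.18,0.43,0],[0,0,0]],[1,[-0.18,0.43,0],[0,0,0]],[1,[-0.17,0.41,0],[0,0,0]]]'
python3 -m crank '[[1,[0,0,0.35],[0,0,0]],[1,[0,0,0.35],[0,0,0]],[1,[0,0,0.3],[0,0,0]],[1,[0,0,0],[0,0,0]],[1,[0,0,0],[0,0,0]]]'
python3 - <<'E'
from meas import *
goto([.612,-.1197,.0255],81.15)
E
```

```text
clock: 11.9
position: [0.6142, -0.1213, 0.132]
ee_rot: [0.76, 0.65, 0.0, 0.0]
ft_force: [1.2, -0.1, -0.1]
grip_width: 0.996
clock: 12.4
position: [0.6131, -0.1201, 0.0526]
ee_rot: [0.76, 0.65, 0.0, -0.0]
ft_force: [-0.2, -0.5, 0.5]
grip_width: 0.998
at [ 0.6131 -0.1201  0.0526] yaw 81.12 tilt [ 4.e-04  5.e-04 -1.e+00] grip 0.998 F [-0.2 -0.5  0.5] t 12.4
shift units (now axes) [ 0.002 -0.015  0.339]
az total -0.001 deg 0.03
shift units (final axes) [ 0.002 -0.015  0.339]
```

```bash
python3 -m crank '[[1,[0,-0.01,0.2],[0,0,0]],[1,[0,0,0.13],[0,0,0]],[1,[0,0,0],[0,0,0]],[0.3,[0,0,0],[0,0,0]],[0,[0,0,0],[0,0,0]]]' 25
python3 -m crank '[[-0.1,[0,0,0],[0,0,0]],[-0.1,[0,0,0],[0,0,0]],[-0.1,[0,0,0],[0,0,0]],[-0.1,[0,0,0],[0,0,0]],[-0.1,[0,0,0],[0,0,0]]]'
```

```text
clock: 12.9
position: [0.6124, -0.12, 0.0259]
ee_rot: [0.76, 0.65, 0.0, 0.0]
ft_force: [-0.9, -0.3, 0.0]
grip_width: 0.691
clock: 13.4
position: [0.6125, -0.12, 0.0263]
ee_rot: [0.76, 0.65, 0.0, 0.0]
ft_force: [-1.8, 0.4, 5.3]
grip_width: 0.611
```

```bash
python3 -m crank '[[-0.2,[0,0,-0.1],[0,0,0]],[-0.2,[0,0,-0.4],[0,0,0]],[-0.2,[0,0,-0.4],[0,0,0]],[-0.2,[0,0,-0.4],[0,0,0]],[-0.2,[0,0,0],[0,0,0]]]' 40
python3 - <<'E'
from meas import *
goto([.4554,-.0235,.13],81.15)
im=manip.camera("scene");crop(im,proj("scene",[[.612,-.12,.1]])[0],120,90,6,"pics/f_scene.png")
E
```

```text
clock: 13.9
position: [0.6144, -0.1197, 0.1346]
ee_rot: [0.76, 0.65, 0.002, 0.003]
ft_force: [0.6, 0.4, 0.1]
grip_width: 0.601
at [ 0.6144 -0.1197  0.1346] yaw 81.14 tilt [ 0.0071 -0.0014 -1.    ] grip 0.601 F [0.6 0.4 0.1] t 13.9
shift units (now axes) [ 0.882 -2.15   0.042]
az total -0.0 deg 0.01
shift units (final axes) [ 0.882 -2.149  0.057]
pics/f_scene.png origin 136 125 scale 6
```

View pics/f_scene.png

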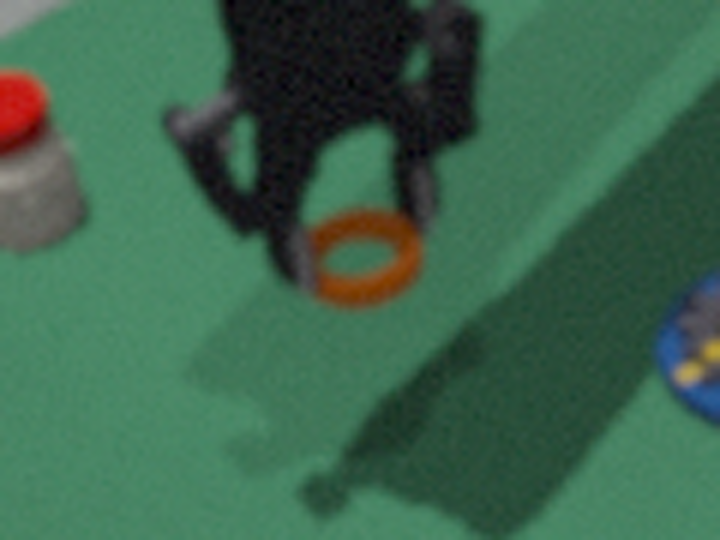

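```bash
python3 -m crank '[[-0.2,[0.17,-0.42,0],[0,0,0]],[-0.2,[0.18,-0.43,0],[0,0,0]],[-0.2,[0.18,-0.43,0],[0,0,0]],[-0.2,[0.18,-0.43,0],[0,0,0]],[-0.2,[0.17,-0.43,0],[0,0,0]]]'
python3 -m crank '[[-0.2,[0,0,0],[0,0,0]],[-0.2,[0,0,0],[0,0,0]],[-0.2,[0,0,0],[0,0,0]],[-0.2,[0,0,0],[0,0,0]],[-0.2,[0,0,0],[0,0,0]]]'
python3 - <<'E'
from meas import *
goto([.4554,-.0235,.0583],81.15)
im=manip.camera("scene");crop(im,proj("scene",[[.4554,-.0235,.1]])[0],120,90,6,"pics/g_scene.png")
E
```

```text
clock: 14.45
position: [0.4519, -0.0233, 0.1283]
ee_rot: [0.76, 0.65, -0.001, -0.001]
ft_force: [0.8, 0.6, 1.6]
grip_width: 0.598
clock: 14.95
position: [0.4542, -0.0241, 0.1292]
ee_rot: [0.76, 0.65, 0.0, -0.0]
ft_force: [0.1, -0.5, -0.3]
grip_width: 0.593
at [ 0.4542 -0.0241  0.1292] yaw 81.11 tilt [ 0.      0.0011 -1.    ] grip 0.593 F [ 0.1 -0.5 -0.3] t 14.95
shift units (now axes) [0.009 0.014 0.886]
az total -0.001 deg 0.04
shift units (final axes) [0.01  0.014 0.886]
pics/g_scene.png origin 204 112 scale 6
```

View pics/g_scene.png

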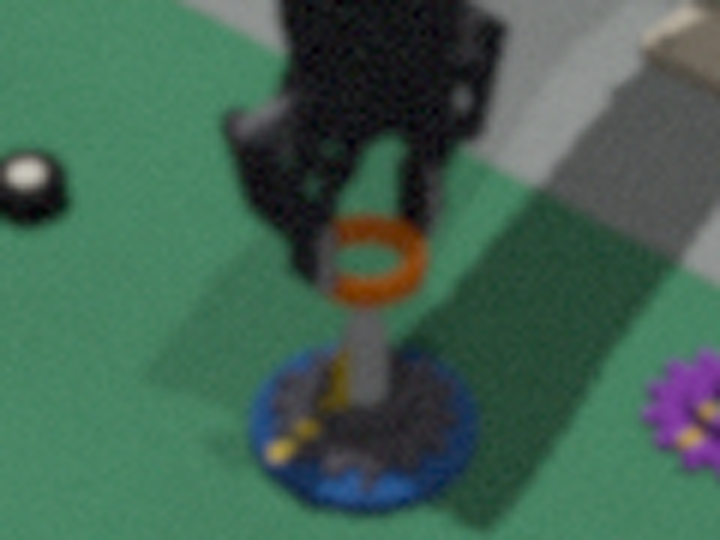

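The ring is level above the post, centred at crop (375,260). Lowering it.

```bash
python3 -m crank '[[-0.2,[0.01,0.015,0.1],[0,0,0]],[-0.2,[0,0,0.14],[0,0,0]],[-0.2,[0,0,0.14],[0,0,0]],[-0.2,[0,0,0.14],[0,0,0]],[-0.2,[0,0,0.1],[0,0,0]]]'
python3 -m crank '[[-0.2,[0,0,0.1],[0,0,0]],[-0.2,[0,0,0.08],[0,0,0]],[-0.2,[0,0,0.04],[0,0,0]],[-0.2,[0,0,0.0],[0,0,0]],[-0.2,[0,0,0.0],[0,0,0]]]'
python3 - <<'E'
from meas import *
goto([.4554,-.0235,.0583],81.15)
E
```

```text
clock: 15.5
position: [0.4545, -0.0233, 0.0782]
ee_rot: [0.76, 0.65, -0.0, -0.001]
ft_force: [-0.1, -0.0, -0.2]
grip_width: 0.591
clock: 16.0
position: [0.4553, -0.0234, 0.0623]
ee_rot: [0.76, 0.65, 0.0, 0.0]
ft_force: [-0.0, -1.1, -0.2]
grip_width: 0.596
at [ 0.4553 -0.0234  0.0623] yaw 81.13 tilt [ 5.e-04 -1.e-04 -1.e+00] grip 0.596 F [-0.  -1.1 -0.2] t 16.0
shift units (now axes) [-0.001  0.002  0.051]
az total -0.001 deg 0.02
shift units (final axes) [-0.001  0.002  0.051]
```

```bash
python3 -m crank '[[-0.2,[0,0,0.03],[0,0,0]],[-0.2,[0,0,0.02],[0,0,0]],[-0.2,[0,0,0.01],[0,0,0]],[-0.2,[0,0,0.01],[0,0,0]],[-0.2,[0,0,0.0],[0,0,0]]]'
```

```text
clock: 16.5
position: [0.4554, -0.0236, 0.0581]
ee_rot: [0.76, 0.65, -0.001, 0.001]
ft_force: [-12.4, -1.1, 32.9]
grip_width: 0.595
```

```bash
python3 -m crank '[[1,[0,0,-0.01],[0,0,0]],[1,[0,0,0],[0,0,0]],[1,[0,0,-0.1],[0,0,0]],[1,[0,0,-0.45],[0,0,0]],[1,[0,0,-0.45],[0,0,0]]]'
python3 - <<'E'
from meas import *
goto([.6402,.1087,.13],81.15)
im=manip.camera("scene");crop(im,proj("scene",[[.4554,-.0235,.04]])[0],120,90,6,"pics/i_scene.png")
E
```

```text
clock: 17.0
position: [0.4545, -0.0229, 0.1381]
ee_rot: [0.759, 0.651, -0.0, -0.001]
ft_force: [0.3, -1.6, 1.4]
grip_width: 0.997
at [ 0.4545 -0.0229  0.1381] yaw 81.18 tilt [-0.0017  0.0015 -1.    ] grip 0.997 F [ 0.3 -1.6  1.4] t 17.0
shift units (now axes) [1.981 2.042 0.1  ]
az total 0.001 deg -0.03
shift units (final axes) [1.982 2.041 0.102]
pics/i_scene.png origin 204 128 scale 6
```

View pics/i_scene.png

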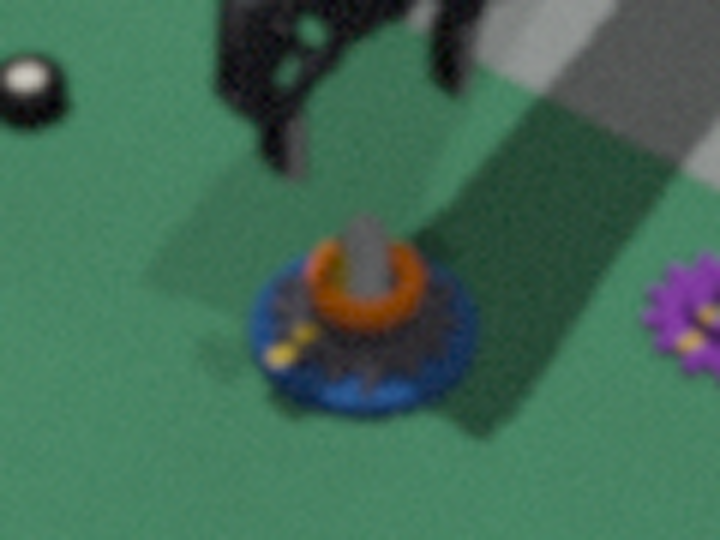

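The spacer lies flat on the collar around the post at crop (366,285). Next is the gear.

```bash
python3 -m crank '[[1,[0.38,0.39,0],[0,0,0]],[1,[0.4,0.41,0],[0,0,0]],[1,[0.4,0.41,0],[0,0,0]],[1,[0.4,0.42,0],[0,0,0]],[1,[0.4,0.41,0],[0,0,0]]]'
python3 -m crank '[[1,[0,0,0.4],[0,0,0]],[1,[0,0,0.4],[0,0,0]],[1,[0,0,0.3],[0,0,0]],[1,[0,0,0],[0,0,0]],[1,[0,0,0],[0,0,0]]]'
python3 - <<'E'
from meas import *
goto([.6402,.1087,.0315],81.15)
E
```

```text
clock: 17.55
position: [0.6422, 0.1087, 0.1371]
ee_rot: [0.76, 0.65, -0.0, -0.0]
ft_force: [0.1, -0.3, 1.8]
grip_width: 1.0
clock: 18.05
position: [0.6409, 0.108, 0.0501]
ee_rot: [0.76, 0.65, 0.0, -0.0]
ft_force: [0.5, -0.2, 0.5]
grip_width: 0.999
at [0.6409 0.108  0.0501] yaw 81.12 tilt [-1.e-04  5.e-04 -1.e+00] grip 0.999 F [ 0.5 -0.2  0.5] t 18.05
shift units (now axes) [ 0.008 -0.01   0.233]
az total -0.001 deg 0.03
shift units (final axes) [ 0.008 -0.01   0.233]
```

```bash
python3 -m crank '[[1,[0.008,-0.01,0.15],[0,0,0]],[1,[0,0,0.07],[0,0,0]],[1,[0,0,0],[0,0,0]],[0.3,[0,0,0],[0,0,0]],[0,[0,0,0],[0,0,0]]]' 30
python3 -m crank '[[-0.3,[0,0,0],[0,0,0]],[-0.3,[0,0,0],[0,0,0]],[-0.3,[0,0,0],[0,0,0]],[-0.3,[0,0,0],[0,0,0]],[-0.3,[0,0,0],[0,0,0]]]'
```

```text
clock: 18.55
position: [0.6403, 0.1087, 0.0322]
ee_rot: [0.76, 0.65, 0.0, 0.0]
ft_force: [0.0, 0.6, -0.1]
grip_width: 0.691
clock: 19.05
position: [0.6403, 0.1087, 0.0325]
ee_rot: [0.76, 0.65, 0.0, 0.0]
ft_force: [-2.4, -0.1, 4.6]
grip_width: 0.492
```

Now release, turn by +90° and grip again.

```bash
python3 -m crank '[[1,[0,0,0],[0,0,0]],[1,[0,0,0],[0,0,0]],[1,[0,0,0],[0,0,-0.1]],[1,[0,0,0],[0,0,-0.18]],[1,[0,0,0],[0,0,-0.18]]]'
python3 -m crank '[[1,[0,0,0],[0,0,-0.18]],[1,[0,0,0],[0,0,-0.18]],[1,[0,0,0],[0,0,-0.18]],[1,[0,0,0],[0,0,-0.18]],[1,[0,0,0],[0,0,-0.18]]]'
python3 -m crank '[[1,[0,0,0],[0,0,-0.18]],[1,[0,0,0],[0,0,-0.18]],[1,[0,0,0],[0,0,-0.18]],[1,[0,0,0],[0,0,-0.1]],[1,[0,0,0],[0,0,0]]]'
python3 - <<'E'
from meas import *
goto([.6402,.1087,.0315],171)
im=manip.camera("scene");crop(im,proj("scene",[[.640,.109,.02]])[0],100,75,7,"pics/j_scene.png")
E
python3 -m crank '[[0.2,[0,0,0],[0,0,0]],[-0.3,[0,0,0],[0,0,0]],[-0.3,[0,0,0],[0,0,0]],[-0.3,[0,0,0],[0,0,0]],[-0.3,[0,0,0],[0,0,0]]]'
```

```text
clock: 19.55
position: [0.6401, 0.1086, 0.0317]
ee_rot: [0.628, 0.778, -0.0, 0.0]
ft_force: [-0.1, -0.3, -0.3]
grip_width: 0.998
clock: 20.05
position: [0.6401, 0.1086, 0.0316]
ee_rot: [0.32, 0.947, -0.0, 0.0]
ft_force: [0.6, 0.3, 0.5]
grip_width: 1.0
clock: 20.55
position: [0.64, 0.1085, 0.0315]
ee_rot: [0.077, 0.997, 0.0, -0.0]
ft_force: [-0.8, 0.5, -0.8]
grip_width: 1.0
at [0.64   0.1085 0.0315] yaw 171.17 tilt [-3.e-04  3.e-04 -1.e+00] grip 1.0 F [-0.8  0.5 -0.8] t 20.55
shift units (now axes) [-0.002  0.003 -0.   ]
az total 0.004 deg -0.17
shift units (final axes) [-0.002  0.003 -0.   ]
pics/j_scene.png origin 204 206 scale 7
clock: 21.1
position: [0.6402, 0.1088, 0.032]
ee_rot: [0.077, 0.997, 0.0, 0.0]
ft_force: [-0.0, 0.8, 3.0]
grip_width: 0.488
```

View pics/j_scene.png

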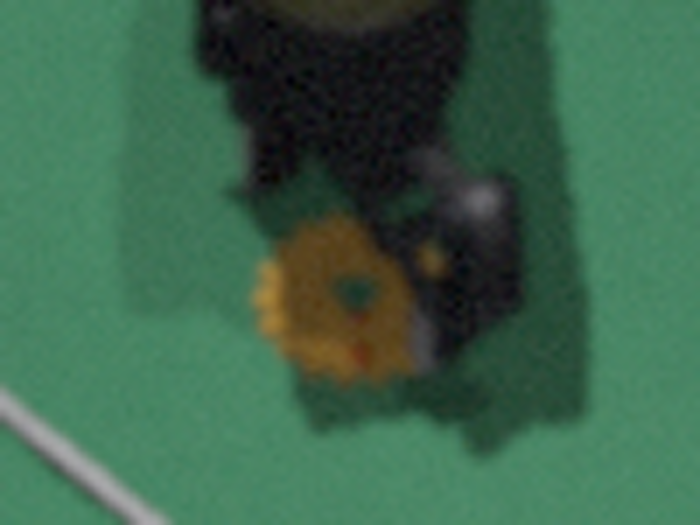

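The red strokes show at crop (360,355) on the disc and (358,318) on the collar, so I'll compute the yaw from them.

```bash
python3 - <<'E'
from meas import *
c=np.array([.6402,.1087])
for n,p,z in(("scene",(204+360.5/7-.5,206+355/7-.5),.008),("scene",(204+358/7-.5,206+318/7-.5),.02)):
    q=plane(n,[p],z)[0][:2]-c;print(np.hypot(*q),np.degrees(np.arctan2(q[1],q[0])))
for n in("top","scene"):
    im=cv2.imread(f"pics/{n}0.png").astype(float)
    yy,xx=np.mgrid[:384,:512];g=proj(n,[[*(c+.028*np.array([.7,.7])),.01]])[0]
    e=np.clip(.5*im[...,2]-im[...,1]*.5-20,0,None)*(np.hypot(xx-g[0],yy-g[1])<5)
    p=[(e*xx).sum()/e.sum(),(e*yy).sum()/e.sum()]
    for z in(.008,.014,.02):
        q=plane(n,[p],z)[0][:2]-c;print(n,g,np.round(p,2),z,np.hypot(*q),np.degrees(np.arctan2(q[1],q[0])))
E
python3 -m crank '[[-0.4,[0,0,-0.05],[0,0,0]],[-0.4,[0,0,-0.3],[0,0,0]],[-0.4,[0,0,-0.5],[0,0,0]],[-0.4,[0,0,-0.5],[0,0,0]],[-0.4,[0,0,0],[0,0,0]]]' 60
python3 - <<'E'
from meas import *
goto([.4554,-.0235,.14])
im=manip.camera("scene");cv2.imwrite("pics/k.png",im);crop(im,proj("scene",[[.640,.109,.12]])[0],100,75,7,"pics/k_scene.png")
E
```

```text
0.026737087530816005 47.554356043352655
0.01974444481944725 47.201777268651185
top [181.0602339  153.36625788] [181.79 154.37] 0.008 0.025121819624012623 45.89149613514207
top [181.0602339  153.36625788] [181.79 154.37] 0.014 0.02370661958771707 46.39607166010892
top [181.0602339  153.36625788] [181.79 154.37] 0.02 0.022293491443382392 46.96466359957159
scene [254.50734168 256.1224641 ] [254.9  255.73] 0.008 0.025337286611116786 47.27165847948783
scene [254.50734168 256.1224641 ] [254.9  255.73] 0.014 0.029306561013893402 46.79524599090228
scene [254.50734168 256.1224641 ] [254.9  255.73] 0.02 0.0332773781982177 46.43250884143994
clock: 21.6
position: [0.6417, 0.1099, 0.1451]
ee_rot: [0.077, 0.997, 0.001, 0.003]
ft_force: [0.5, 1.2, -2.3]
grip_width: 0.477
at [0.6417 0.1099 0.1451] yaw 171.12 tilt [ 0.0064  0.0018 -1.    ] grip 0.477 F [ 0.5  1.2 -2.3] t 21.6
shift units (now axes) [ 2.044 -2.007  0.046]
pics/k_scene.png origin 203 180 scale 7
```

View pics/k_scene.png

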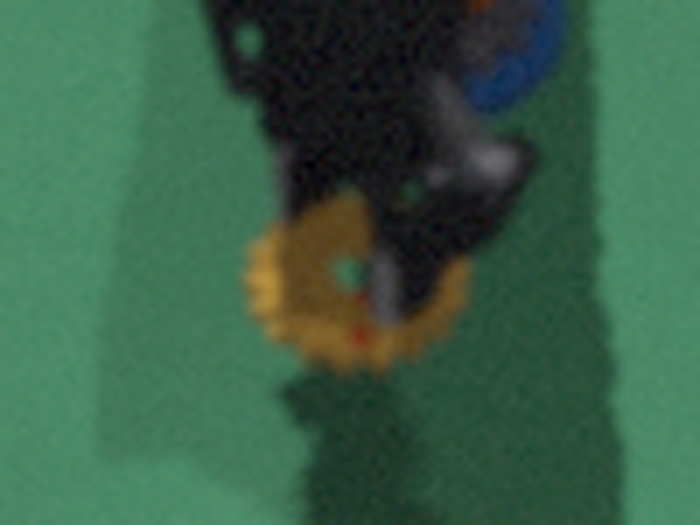

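Held level, gear yaw about 46.9°. Moving over the post, then turning by -63.3°.

```bash
python3 -m crank '[[-0.4,[0.4,-0.39,0],[0,0,0]],[-0.4,[0.41,-0.4,0],[0,0,0]],[-0.4,[0.41,-0.4,0],[0,0,0]],[-0.4,[0.4,-0.4,0],[0,0,0]],[-0.4,[0.4,-0.39,0],[0,0,0.0]]]'
python3 -m crank '[[-0.4,[0,0,0],[0,0,0.1]],[-0.4,[0,0,0],[0,0,0.17]],[-0.4,[0,0,0],[0,0,0.17]],[-0.4,[0,0,0],[0,0,0.17]],[-0.4,[0,0,0],[0,0,0.17]]]'
python3 -m crank '[[-0.4,[0,0,0],[0,0,0.17]],[-0.4,[0,0,0],[0,0,0.17]],[-0.4,[0,0,0],[0,0,0.17]],[-0.4,[0,0,0],[0,0,0.11]],[-0.4,[0,0,0],[0,0,0]]]'
python3 - <<'E'
from meas import *
goto([.4554,-.0235,.076],107.85)
im=manip.camera("scene");cv2.imwrite("pics/l.png",im);crop(im,proj("scene",[[.4554,-.0235,.1]])[0],100,75,7,"pics/l_scene.png")
E
```

```text
clock: 22.15
position: [0.4533, -0.0241, 0.1375]
ee_rot: [0.078, 0.997, 0.001, -0.002]
ft_force: [-0.5, -0.3, 0.0]
grip_width: 0.478
clock: 22.65
position: [0.4549, -0.0235, 0.1385]
ee_rot: [0.377, 0.926, -0.0, -0.001]
ft_force: [0.4, -0.3, -3.1]
grip_width: 0.477
clock: 23.15
position: [0.455, -0.0233, 0.1387]
ee_rot: [0.588, 0.809, -0.001, -0.001]
ft_force: [-0.2, -0.4, -3.6]
grip_width: 0.478
at [ 0.455  -0.0233  0.1387] yaw 108.03 tilt [-1.8e-03 -2.0e-04 -1.0e+00] grip 0.478 F [-0.2 -0.4 -3.6] t 23.15
shift units (now axes) [-0.004  0.005  0.784]
az total 0.004 deg -0.18
shift units (final axes) [-0.004  0.004  0.784]
pics/l_scene.png origin 214 120 scale 7
```

View pics/l_scene.png

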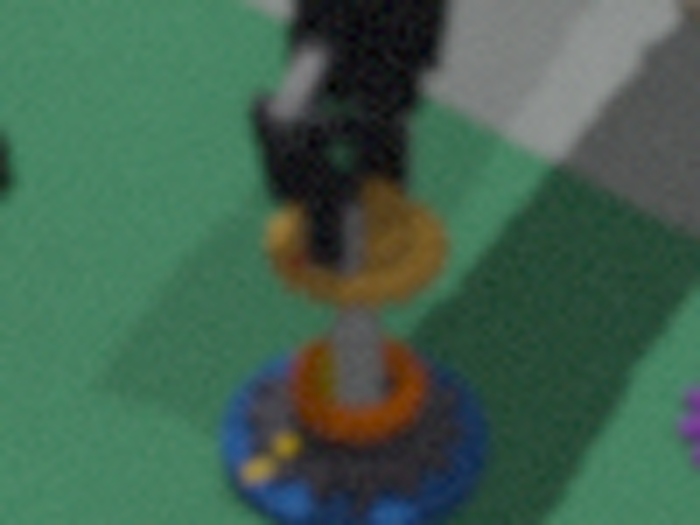

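The gear is level above the post, with its red stroke at crop (298,262) on the side of the base stroke. Lowering it.

```bash
python3 -m crank '[[-0.4,[-0.004,0.004,0.12],[0,0,0]],[-0.4,[0,0,0.12],[0,0,0]],[-0.4,[0,0,0.1],[0,0,0]],[-0.4,[0,0,0.05],[0,0,0]],[-0.4,[0,0,0.05],[0,0,0]]]'
python3 -m crank '[[-0.4,[0,0,0.04],[0,0,0]],[-0.4,[0,0,0.03],[0,0,0]],[-0.4,[0,0,0.03],[0,0,0]],[-0.4,[0,0,0.03],[0,0,0]],[-0.4,[0,0,0],[0,0,0]]]'
```

```text
clock: 23.7
position: [0.4562, -0.023, 0.1039]
ee_rot: [0.587, 0.81, 0.0, -0.0]
ft_force: [-0.2, -0.3, -3.0]
grip_width: 0.472
clock: 24.2
position: [0.4562, -0.0232, 0.0939]
ee_rot: [0.587, 0.81, -0.0, -0.0]
ft_force: [-0.3, 0.9, -2.9]
grip_width: 0.477
```

```bash
python3 -m crank '[[-0.4,[0,-0.01,0.03],[0,0,0]],[-0.4,[0,0,0.03],[0,0,0]],[-0.4,[0,0,0.03],[0,0,0]],[-0.4,[0,0,0.03],[0,0,0]],[-0.4,[0,0,0],[0,0,0]]]'
```

```text
clock: 24.7
position: [0.4554, -0.0234, 0.0842]
ee_rot: [0.587, 0.81, -0.0, -0.0]
ft_force: [-0.1, 0.2, -2.9]
grip_width: 0.477
```

Over the key with no resistance. Lowering to contact.

```bash
python3 -m crank '[[-0.4,[0,0,0.03],[0,0,0]],[-0.4,[0,0,0.03],[0,0,0]],[-0.4,[0,0,0.02],[0,0,0]],[-0.4,[0,0,0.01],[0,0,0]],[-0.4,[0,0,0],[0,0,0]]]'
python3 -m crank '[[-0.4,[0,0,0.01],[0,0,0]],[-0.4,[0,0,0.01],[0,0,0]],[-0.4,[0,0,0],[0,0,0]],[-0.4,[0,0,0],[0,0,0]],[-0.4,[0,0,0],[0,0,0]]]'
```

```text
clock: 25.2
position: [0.4555, -0.0234, 0.0772]
ee_rot: [0.587, 0.81, -0.0, -0.0]
ft_force: [-0.9, -0.8, -3.7]
grip_width: 0.473
clock: 25.7
position: [0.4557, -0.0234, 0.0761]
ee_rot: [0.587, 0.81, -0.0, 0.0]
ft_force: [-2.6, 0.0, 5.9]
grip_width: 0.476
```

```bash
python3 -m crank '[[1,[0,0,0],[0,0,0]],[1,[0,0,0],[0,0,0]],[1,[0,0,-0.1],[0,0,0]],[1,[0,0,-0.4],[0,0,0]],[1,[0,0,-0.4],[0,0,0]]]'
python3 - <<'E'
from meas import *
goto([.444,-.276,.14])
im=manip.camera("scene");crop(im,proj("scene",[[.4554,-.0235,.04]])[0],100,75,7,"pics/m_scene.png")
# cap refine: white dot at z=.022
for n in("top","scene"):
    i0=cv2.imread(f"pics/{n}0.png");hsv=cv2.cvtColor(i0,cv2.COLOR_BGR2HSV)
    c=proj(n,[[.444,-.276,.022]])[0];yy,xx=np.mgrid[:384,:512]
    w=(hsv[...,2].astype(float)-90).clip(0)*(hsv[...,1]<60)*(np.hypot(xx-c[0],yy-c[1])<5)
    p=[(w*xx).sum()/w.sum(),(w*yy).sum()/w.sum()];print(n,c,np.round(p,2),plane(n,[p],.022)[0])
E
```

```text
clock: 26.2
position: [0.4553, -0.0228, 0.1487]
ee_rot: [0.587, 0.81, 0.0, -0.001]
ft_force: [1.3, -0.5, 1.1]
grip_width: 0.999
at [ 0.4553 -0.0228  0.1487] yaw 108.18 tilt [-0.001   0.0011 -1.    ] grip 0.999 F [ 1.3 -0.5  1.1] t 26.2
shift units (now axes) [-2.963 -1.121  0.106]
pics/m_scene.png origin 214 136 scale 7
top [346.53149399 242.54301343] [346.32 242.39] [ 0.44435147 -0.2754871   0.022     ]
scene [207.79980071 140.29310101] [207.84 140.29] [ 0.44390964 -0.27592425  0.022     ]
```

View pics/m_scene.png

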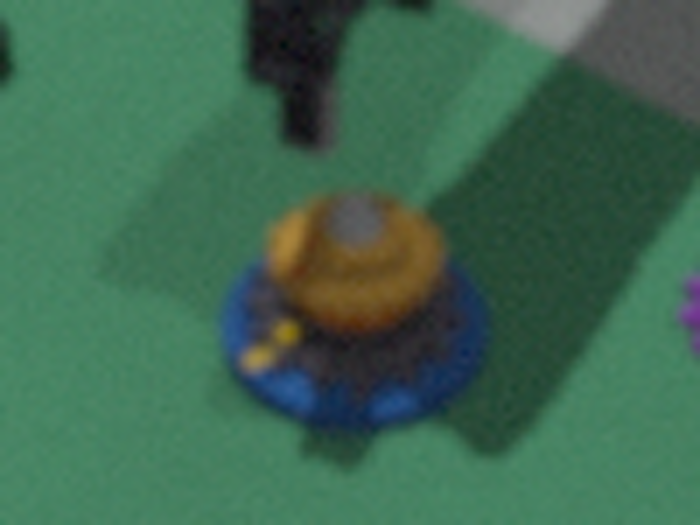

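The stack looks seated, but I can't make out the red stroke, so I'll check that region more closely.

```bash
python3 - <<'E'
from meas import *
import numpy as np
im=manip.camera("scene");cv2.imwrite("pics/n.png",im)
a=np.radians(-16.5);c=np.array([.4554,-.0235])
for r,z in((.028,.052),(.0195,.064),(.0,.076)):
    p=proj("scene",[[c[0]+r*np.cos(a),c[1]+r*np.sin(a),z]])[0];print(r,z,p.round(1))
crop(im,(264,165),44,33,18,"pics/n_c.png")
hsv=cv2.cvtColor(im,cv2.COLOR_BGR2HSV)
for y in range(158,178):print(y,[tuple(int(v) for v in im[y,x]) for x in range(252,262)] if 164<y<176 else "")
E
```

```text
0.028 0.052 [255.5 174.4]
0.0195 0.064 [258.1 170.1]
0.0 0.076 [264.2 164.3]
pics/n_c.png origin 242 148 scale 18
158 
159 
160 
161 
162 
163 
164 
165 [(76, 105, 51), (84, 111, 64), (76, 107, 62), (78, 110, 83), (75, 110, 93), (69, 106, 98), (53, 94, 99), (45, 88, 99), (51, 79, 95), (52, 70, 80)]
166 [(83, 109, 65), (79, 109, 67), (75, 109, 85), (70, 113, 113), (74, 120, 128), (58, 103, 117), (45, 86, 102), (35, 73, 92), (48, 73, 88), (67, 78, 86)]
167 [(78, 110, 71), (79, 114, 94), (71, 112, 116), (62, 117, 138), (58, 118, 147), (47, 104, 131), (40, 81, 105), (34, 66, 89), (50, 73, 88), (68, 73, 80)]
168 [(79, 114, 95), (69, 116, 120), (65, 121, 143), (61, 127, 156), (56, 123, 153), (43, 99, 130), (35, 75, 102), (38, 69, 89), (46, 66, 82), (65, 74, 80)]
169 [(74, 112, 105), (65, 117, 137), (59, 127, 158), (57, 130, 166), (53, 119, 156), (41, 95, 126), (28, 69, 99), (23, 59, 88), (43, 73, 86), (61, 80, 89)]
170 [(63, 106, 106), (58, 118, 139), (60, 127, 161), (60, 131, 168), (52, 121, 154), (37, 88, 121), (28, 63, 97), (21, 58, 86), (25, 67, 89), (51, 79, 94)]
171 [(69, 107, 115), (57, 115, 143), (53, 127, 162), (60, 133, 169), (47, 117, 149), (36, 84, 117), (25, 57, 89), (21, 61, 89), (31, 72, 94), (39, 81, 102)]
172 [(75, 103, 112), (59, 114, 143), (55, 125, 159), (49, 120, 155), (47, 106, 136), (36, 78, 106), (31, 62, 89), (29, 69, 92), (29, 68, 92), (34, 80, 103)]
173 [(76, 91, 106), (64, 107, 137), (48, 111, 144), (40, 100, 135), (40, 82, 115), (31, 65, 93), (25, 63, 84), (21, 62, 83), (33, 70, 95), (34, 80, 101)]
174 [(77, 86, 103), (56, 94, 123), (45, 95, 126), (34, 78, 112), (23, 55, 94), (26, 54, 87), (28, 61, 86), (31, 66, 89), (27, 67, 90), (29, 71, 95)]
175 [(58, 69, 83), (48, 78, 100), (41, 77, 104), (29, 66, 96), (33, 59, 94), (25, 61, 93), (28, 65, 90), (30, 70, 94), (34, 71, 96), (37, 78, 100)]
176 
177
```

View pics/n_c.png

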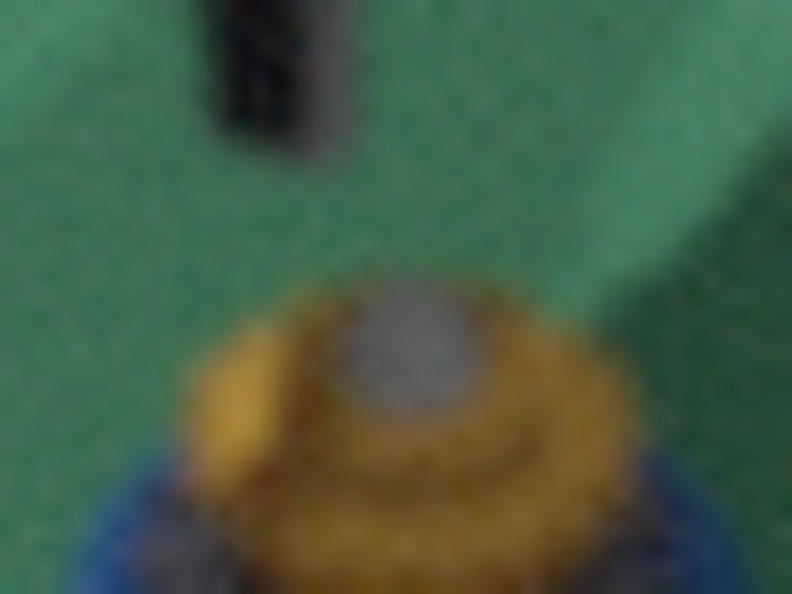

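There is a faint red stroke at (256.7,174.6), against a predicted (255.5,174.4), so the gear is keyed and home. The cap is at (0.444,-0.2757), and both views agree.

```bash
python3 -m crank '[[1,[-0.46,-0.17,0],[0,0,0]],[1,[-0.5,-0.19,0],[0,0,0]],[1,[-0.5,-0.19,0],[0,0,0]],[1,[-0.5,-0.19,0],[0,0,0]],[1,[-0.5,-0.19,0],[0,0,0]]]'
python3 -m crank '[[1,[-0.5,-0.19,0],[0,0,0]],[1,[0,0,0.4],[0,0,0]],[1,[0,0,0.4],[0,0,0]],[1,[0,0,0.3],[0,0,0]],[1,[0,0,0],[0,0,0]]]'
python3 - <<'E'
from meas import *
goto([.4441,-.2757,.03],108)
E
```

```text
clock: 26.8
position: [0.4457, -0.2355, 0.1479]
ee_rot: [0.587, 0.81, -0.0, 0.0]
ft_force: [0.5, 0.9, 0.5]
grip_width: 0.999
clock: 27.3
position: [0.4423, -0.2754, 0.0571]
ee_rot: [0.587, 0.81, 0.0, -0.002]
ft_force: [-0.4, -0.5, 1.0]
grip_width: 0.999
at [ 0.4423 -0.2754  0.0571] yaw 108.14 tilt [-0.0038  0.0033 -1.    ] grip 0.999 F [-0.4 -0.5  1. ] t 27.3
shift units (now axes) [-0.013  0.021  0.338]
az total 0.003 deg -0.14
shift units (final axes) [-0.011  0.02   0.339]
```

```bash
python3 -m crank '[[1,[-0.01,0.02,0.2],[0,0,0]],[1,[0,0,0.12],[0,0,0]],[1,[0,0,0],[0,0,0]],[0.3,[0,0,0],[0,0,0]],[0,[0,0,0],[0,0,0]]]' 30
python3 -m crank '[[-0.3,[0,0,0],[0,0,0]],[-0.3,[0,0,0],[0,0,0]],[-0.3,[0,0,0],[0,0,0]],[-0.3,[0,0,0],[0,0,0]],[-0.3,[0,0,0],[0,0,0]]]'
python3 -m crank '[[-0.4,[0,0,-0.1],[0,0,0]],[-0.4,[0,0,-0.5],[0,0,0]],[-0.4,[0,0,-0.5],[0,0,0]],[-0.4,[0,0,-0.5],[0,0,0]],[-0.4,[0,0,0],[0,0,0]]]' 40
python3 - <<'E'
from meas import *
goto([.4554,-.0235,.15])
im=manip.camera("scene");crop(im,proj("scene",[[.444,-.276,.13]])[0],100,75,7,"pics/o_scene.png")
E
```

```text
clock: 27.8
position: [0.4463, -0.2768, 0.0348]
ee_rot: [0.587, 0.81, -0.0, 0.001]
ft_force: [0.6, 0.3, 0.5]
grip_width: 0.689
clock: 28.3
position: [0.4462, -0.2768, 0.035]
ee_rot: [0.587, 0.81, -0.0, 0.0]
ft_force: [-2.5, 1.6, 5.8]
grip_width: 0.501
clock: 28.8
position: [0.4484, -0.2773, 0.1675]
ee_rot: [0.587, 0.81, -0.0, 0.004]
ft_force: [0.8, -1.0, -0.9]
grip_width: 0.494
at [ 0.4484 -0.2773  0.1675] yaw 108.14 tilt [ 0.006  -0.0049 -1.    ] grip 0.494 F [ 0.8 -1.  -0.9] t 28.8
shift units (now axes) [2.989 1.07  0.203]
pics/o_scene.png origin 153 74 scale 7
```

View pics/o_scene.png

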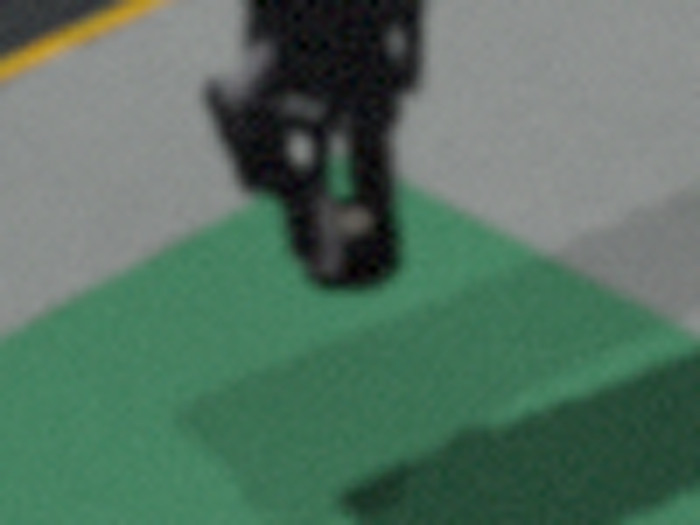

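I aimed off readings taken in motion, so the cap sits about 1.7 mm along tool +x from the TCP. I'll compensate when placing it, and let the arm settle before measuring.

```bash
python3 -m crank '[[-0.4,[0.45,0.17,0],[0,0,0]],[-0.4,[0.5,0.18,0],[0,0,0]],[-0.4,[0.5,0.18,0],[0,0,0]],[-0.4,[0.5,0.18,0],[0,0,0]],[-0.4,[0.5,0.18,0],[0,0,0]]]'
python3 -m crank '[[-0.4,[0.5,0.18,0],[0,0,0]],[-0.4,[0,0,0.1],[0,0,0]],[-0.4,[0,0,0.1],[0,0,0]],[-0.4,[0,0,0],[0,0,0]],[-0.4,[0,0,0],[0,0,0]]]'
python3 -m crank '[[-0.4,[0,0,0],[0,0,0]],[-0.4,[0,0,0],[0,0,0]],[-0.4,[0,0,0],[0,0,0]],[-0.4,[0,0,0],[0,0,0]],[-0.4,[0,0,0],[0,0,0]]]'
python3 - <<'E'
from meas import *
goto([.4559,-.0251,.099],108)
im=manip.camera("scene");crop(im,proj("scene",[[.4554,-.0235,.1]])[0],100,75,7,"pics/p_scene.png")
E
```

```text
clock: 29.35
position: [0.4517, -0.0666, 0.1614]
ee_rot: [0.587, 0.81, -0.0, -0.0]
ft_force: [0.5, -0.4, -0.3]
grip_width: 0.49
clock: 29.85
position: [0.4535, -0.0267, 0.1456]
ee_rot: [0.588, 0.809, -0.0, -0.001]
ft_force: [0.8, 0.5, -0.9]
grip_width: 0.488
clock: 30.35
position: [0.4538, -0.0257, 0.1462]
ee_rot: [0.587, 0.81, -0.0, 0.0]
ft_force: [0.2, -0.1, -0.6]
grip_width: 0.482
at [ 0.4538 -0.0257  0.1462] yaw 108.12 tilt [ 1.e-04 -2.e-04 -1.e+00] grip 0.482 F [ 0.2 -0.1 -0.6] t 30.35
shift units (now axes) [-0.     0.027  0.589]
az total 0.003 deg -0.12
shift units (final axes) [-0.     0.027  0.589]
pics/p_scene.png origin 214 120 scale 7
```

View pics/p_scene.png

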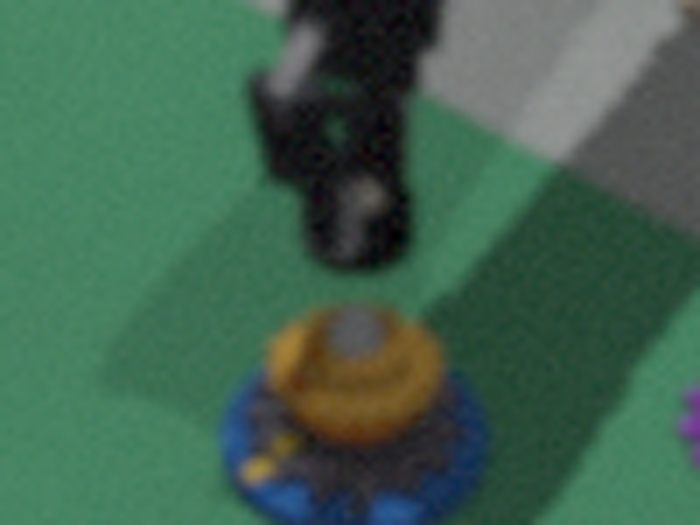

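The cap hangs upright above the post at crop (358,225), with the red stroke of the gear showing at (298,378). Centring and lowering it.

```bash
python3 -m crank '[[-0.4,[0,0.027,0.1],[0,0,0]],[-0.4,[0,0,0.15],[0,0,0]],[-0.4,[0,0,0.1],[0,0,0]],[-0.4,[0,0,0.05],[0,0,0]],[-0.4,[0,0,0],[0,0,0]]]'
python3 -m crank '[[-0.4,[0,0,0.04],[0,0,0]],[-0.4,[0,0,0.03],[0,0,0]],[-0.4,[0,0,0.03],[0,0,0]],[-0.4,[0,0,0.02],[0,0,0]],[-0.4,[0,0,0],[0,0,0]]]'
```

```text
clock: 30.9
position: [0.4554, -0.0247, 0.1133]
ee_rot: [0.587, 0.81, -0.0, -0.001]
ft_force: [-0.2, 0.6, -0.9]
grip_width: 0.489
clock: 31.4
position: [0.4558, -0.025, 0.1044]
ee_rot: [0.587, 0.81, -0.0, -0.0]
ft_force: [0.2, -0.1, -1.0]
grip_width: 0.491
```

```bash
python3 -m crank '[[-0.4,[0,0,0.03],[0,0,0]],[-0.4,[0,0,0.02],[0,0,0]],[-0.4,[0,0,0.01],[0,0,0]],[-0.4,[0,0,0.01],[0,0,0]],[-0.4,[0,0,0],[0,0,0]]]'
python3 -m crank '[[-0.4,[0,0,0.005],[0,0,0]],[-0.4,[0,0,0.005],[0,0,0]],[-0.4,[0,0,0],[0,0,0]],[-0.4,[0,0,0],[0,0,0]],[-0.4,[0,0,0],[0,0,0]]]'
```

```text
clock: 31.9
position: [0.4559, -0.025, 0.0991]
ee_rot: [0.587, 0.81, -0.0, -0.0]
ft_force: [-1.8, 0.0, 4.5]
grip_width: 0.492
clock: 32.4
position: [0.456, -0.025, 0.0989]
ee_rot: [0.587, 0.81, -0.0, 0.0]
ft_force: [-7.0, -1.4, 17.2]
grip_width: 0.491
```

Contact came at z = 0.099, as expected. Releasing, rising and retreating for the final check.

```bash
python3 -m crank '[[1,[0,0,-0.005],[0,0,0]],[1,[0,0,0],[0,0,0]],[1,[0,0,-0.05],[0,0,0]],[1,[0,0,-0.4],[0,0,0]],[1,[0,0,-0.4],[0,0,0]]]'
python3 -m crank '[[1,[0,0,-0.4],[0,0,0]],[1,[-0.4,-0.1,0],[0,0,0]],[1,[-0.5,-0.1,0],[0,0,0]],[1,[-0.5,-0.1,0],[0,0,0]],[1,[-0.5,-0.1,0],[0,0,0]]]'
python3 -m crank '[[1,[-0.5,-0.1,0],[0,0,0]],[1,[-0.5,-0.1,0],[0,0,0]],[1,[-0.3,0,0],[0,0,0]],[1,[0,0,0],[0,0,0]],[1,[0,0,0],[0,0,0]]]'
python3 - <<'E'
from meas import *
for n,c in(("scene",(264,165)),("top",(242,237))):
    im=manip.camera(n);cv2.imwrite(f"pics/z_{n}.png",im);crop(im,c,80,60,9,f"pics/zc_{n}.png")
im=cv2.imread("pics/z_top.png")
for k,z in(("cap top",.086),):
    hsv=cv2.cvtColor(im,cv2.COLOR_BGR2HSV);c=proj("top",[[.4554,-.0235,z]])[0];yy,xx=np.mgrid[:384,:512]
    w=(hsv[...,2].astype(float)-90).clip(0)*(hsv[...,1]<60)*(np.hypot(xx-c[0],yy-c[1])<5)
    p=[(w*xx).sum()/w.sum(),(w*yy).sum()/w.sum()];print(k,c.round(1),np.round(p,2),plane("top",[p],z)[0])
    ims=cv2.imread("pics/z_scene.png");h2=cv2.cvtColor(ims,cv2.COLOR_BGR2HSV);c=proj("scene",[[.4554,-.0235,z]])[0]
    w=(h2[...,2].astype(float)-90).clip(0)*(h2[...,1]<60)*(np.hypot(xx-c[0],yy-c[1])<5)
    p2=[(w*xx).sum()/w.sum(),(w*yy).sum()/w.sum()];print(c.round(1),np.round(p2,2),plane("scene",[p2],z)[0])
    # triangulate dot height
    o1,d1=ray("top",[p]);o2,d2=ray("scene",[p2]);t=np.linalg.lstsq(np.c_[d1[0],-d2[0]],o2-o1,rcond=None)[0]
    print("tri",((o1+d1[0]*t[0])+(o2+d2[0]*t[1]))/2,np.linalg.norm((o1+d1[0]*t[0])-(o2+d2[0]*t[1])))
E
```

```text
clock: 32.9
position: [0.4553, -0.0245, 0.1671]
ee_rot: [0.587, 0.81, 0.0, -0.001]
ft_force: [0.1, -0.6, 0.7]
grip_width: 0.997
clock: 33.4
position: [0.4727, -0.1812, 0.1988]
ee_rot: [0.587, 0.81, -0.0, 0.0]
ft_force: [1.2, 0.9, 1.1]
grip_width: 1.001
clock: 33.9
position: [0.4899, -0.2828, 0.1984]
ee_rot: [0.587, 0.81, 0.001, -0.0]
ft_force: [0.6, 0.1, -0.3]
grip_width: 1.0
pics/zc_scene.png origin 224 135 scale 9
pics/zc_top.png origin 202 207 scale 9
cap top [241.6 237. ] [241.62 236.93] [ 0.45556956 -0.02356463  0.086     ]
[264.2 161.6] [264.34 161.47] [ 0.45481316 -0.0235964   0.086     ]
tri [ 0.45541349 -0.02338686  0.08651405] 0.0004773046353257741
```

View pics/zc_scene.png

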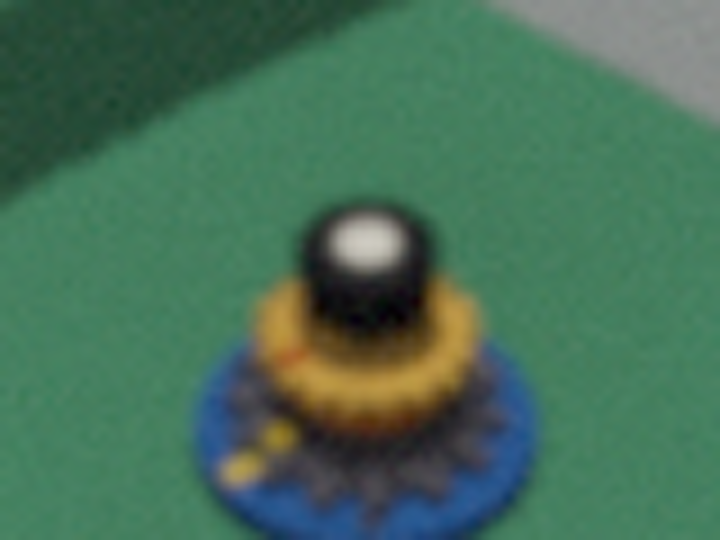

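View pics/z_top.png

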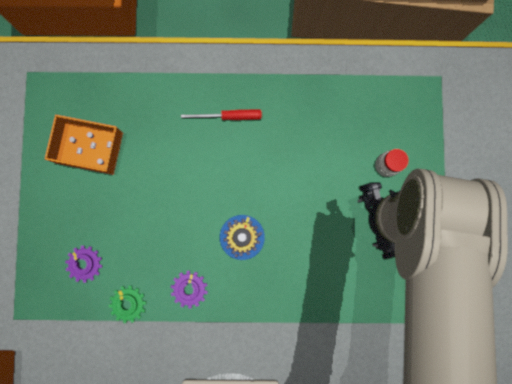

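View pics/zc_top.png

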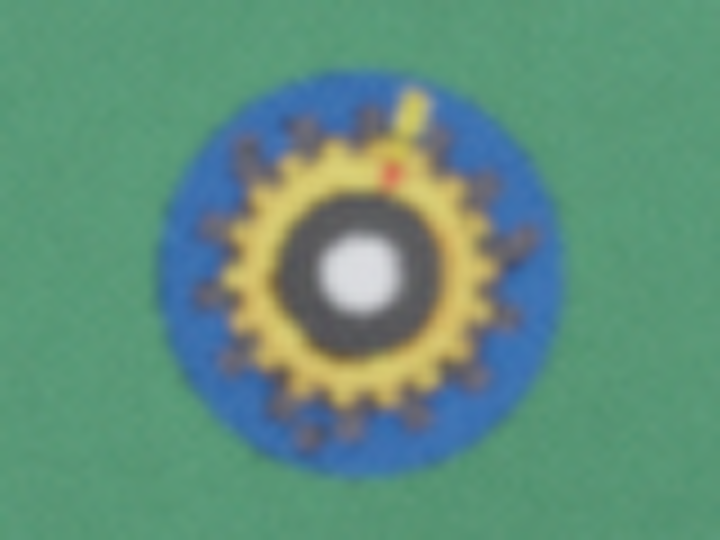

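Everything is stacked concentrically. The red stroke at (392,175) and the yellow one at (412,115) line up with the key in the top crop. The dot on the cap triangulates to z = 86.5 mm against 86 expected, and the jar, bin and screwdriver are at their first pixels.

```bash
python3 - <<'E'
from workcell import manip
print(manip.hand_in(), manip.get_obs()["clock"])
E
```

```text
the job is handed in; nothing more can be done
the job is handed in; nothing more can be done
```

The hub is built on the stand in the order asked: sprocket, spacer, gear, cap. I handed it in after about 34 s on the robot's clock. The sprocket and gear slid over the key without resistance.

**Last checks:**
- **Seating:** The sprocket, spacer, gear and cap each made contact within about 0.5 mm of the height worked out for them.
- **Cap:** The white dot triangulates to (0.4554, -0.0234, 0.0865) m. That is centred on the stand and 0.5 mm above the expected height of 86 mm.
- **Keyways:** The sprocket and gear strokes line up with the stroke on the base.
- **Bystanders:** The bin, jar and screwdriver look unmoved in the final top view, compared by eye with the first picture. The gripper was open and clear of everything.

**What went off plan:**
- **Cap grip:** I gripped the cap about 1.7 mm off centre because I aimed from readings taken while the arm was still moving. I corrected for this when placing it.
- **Gear stroke:** The gear's red stroke was hard to see right after placing because it was in shadow, but it is clear in the final pictures.
- **Contact forces:** The largest wrist force I read was about 35 N, when the spacer touched down. That is well under the 120 N limit.

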